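# Chock a filter cartridge on the sloping drip board

### The job

The rinsed filter cartridge has to drain on the sloping drip board, under the water pipe, without rolling away. First lay the black rubber chock flat across the lower half of the board with its prongs pointing uphill, and leave it there; then lay the cartridge on the board on the uphill side of the chock, lying across the slope and centred on the board's width, and let go of it only once it rests against the chock. Do not let the cartridge fall or roll onto the bench, and leave the sprayer, pot and jar where they stand.

Things in the scene. Friction and masses are not known exactly. Their poses are not given: they have to be found in the camera images.
- station: Fixed drip board. Origin on the bench right below the board's middle; x across the slope, away from the robot; y uphill; z up. Board: flat metal sheet without rims, 160 mm wide (x), 300 mm long (y); top face 36 mm above the bench at the middle, rising towards +y at 0.14 rad (8 degrees). Chock (flat side) and cartridge lie on this face.
- pipe_mid (a point): Middle of the level grey water pipe, 32 mm thick, that runs over the board along its y, 275 mm above the bench; drippers hang to 243 mm. At its ends (155 mm either way) it goes back to posts behind the board. It bars a gripper pointing straight down: come in under it from the robot's side, fingers leaning 25-40 degrees (tips towards the board's +x). Axes as the station's.
- chock_grip (a point): Loose black rubber chock, 160 g, flat on the bench. The point is the middle of its upright grip block, 110 mm long (x), 26 mm thick (y), from the underside to 46 mm up (point 23 mm up). The block stands on a foot 12 mm high reaching 13 mm behind its middle (-y) and 27 mm ahead (+y), whence two prongs go on. z up. +y, the prongs' side, starts towards the robot's left.
- chock_prongs (a point): Midway between the tips of the chock's two prongs, 6 mm above its underside, 67 mm from the grip block's middle towards +y. Prongs: 12 mm high, 29 mm wide, 40 mm long, at the chock's two ends, with a 52 mm gap between them in which a finger has room. Square upper edge at the tips: the cartridge rests against it. Axes as chock_grip.
- cartridge_center (a point): Loose white filter cartridge, a cylinder 62 mm in diameter and 127 mm long, 0.15 to 0.35 kg, which rolls freely. The point is its centre, its x axis runs along the cylinder (y and z turn as it rolls). It starts lying in the cradle, its centre 39 mm above the bench.
- cradle: Fixed low wooden cradle, 100 mm (x) by 84 mm (y), 14 mm high, in which the cartridge lies along the cradle's x between two low battens. Origin at the middle of its underside on the bench.
- sprayer: Bystander: purple pump sprayer, 110 mm in diameter, 225 mm tall; origin at the centre of its underside.
- pot: Bystander: terracotta pot, 110 mm across, 95 mm tall; origin at the centre of its underside.
- jar: Bystander: jar, 72 mm in diameter, 100 mm tall; origin at the centre of its underside.
There are look-alikes about, which are no part of the job. Of the things that look like the part that bears chock_grip, take the one that is farthest to the robot's right at the start.

How it is judged:
By the outcome, as a careful person would: the job done as asked, in the order asked, and still so for the second after the job is handed in, with the robot touching nothing.
It also fails if it takes over 72 s, if anything falls off the work surface, if the arm or the gripper's body presses on something with over 40 N, if the wrist force passes 120 N, or if a joint passes its speed limit or range.

### The arm

A 6-joint arm with a two-finger parallel gripper is mounted at the origin on the work surface. World frame = base frame: x ahead of the robot, y to its left, z up, the work surface at z = 0. Lengths are in m, angles in rad, forces in N, time in s.
With the tool pointing down it reaches from about 0.225 to 0.875 m from the base axis. Payload 3.4 kg.
Tool frame: the origin (TCP) lies at the very end of the fingers, on their centre line; the grasp point (between the pads) lies 19 mm behind it (env.grasp_offset is the distance from the TCP to the grasp point, in m); z points along the fingers, y is the line along which they close (so a half turn about z gives the same grasp; the last joint's range is limited). The gripper opens to 85 mm and grips with 20 to 120 N. Pads are 22 mm wide; open, the fingers measure 114 mm over their backs; the gripper's body (76 mm by 85 mm) begins 54 mm behind the grasp point. The pads swing forward as they close: fully open they stand 13 mm farther back than shut.
Start: joints at [-0.121, 0.276, 1.505, -0, 1.361, -0.121], TCP at [0.575, -0, 0.197] pointing down, gripper open.
Joint ranges: [-2.89, 2.89], [-0.75, 2.08], [0.22, 2.7], [-1.18, 4.32], [0.11, 2.71], [-2.7, 2.7]. Speed limits (rad/s): [2.57, 2.57, 3.14, 3.14, 3.14, 3.14].

### API

Orientations are given as a unit quaternion [x, y, z, w].
In Python, from workcell import read_state, cams, env gives the robot as it stands.
- The arm moves only by the tool jog_arm, never from a script. Its argument "plan" is a list of rows, each a list of 2 entries, a list of its own where there are three numbers: the shift along the tool's x, y, z in mm, then the turn about the tool's z in rad. A call has 1 to 20 rows; each row shifts and turns the commanded pose from where the row before left it, along the tool's axes as they then stand; what a row does not reach is not made up. A row lasts 1/8 s, in which the tool goes at most 62.5 mm and 10.7 degrees, less where a joint would pass 70% of its speed; a pose out of reach is approached as far as the arm can. A call is refused whole if a number of a shift passes 62.5 or a number of a turn 0.188, either way. A call with a gripper value outside its range is refused whole. "grip" is the closure in counts, from 0 (fully open) to 255 (shut), set as the call begins (left out, the last holds). The fingers move at their own pace and stop on an object; "force" is the grip in N (left out, the last holds). Time passes only in rows, so rows that do not move let the fingers close. It gives the time, the measured TCP pose, the force, the opening and the grip force at its end, in the units of the state.
- read_state(): the state, without advancing time (a new reading comes with each control period).
- cams.read_camera(name): name is "scene" or "side" or "wrist"; returns a dict with "img" (400x640x3 uint8, red, green, blue), "vfov" (degrees; the focal length in pixels is half the picture's height over the tangent of half this angle, whatever the lens; pixels are square), "cx", "cy" (the principal point, pixels), "k1" (the pictures are not rectified: a ray, as slopes to the right and down, at radius r is drawn at 1 + k1 r^2 times it, then the intrinsics apply), "extrinsics" (4x4, takes a point from camera to world coordinates); the wrist camera has in their place "tool_from_camera" (4x4, takes a point from camera to tool coordinates, whose origin is the TCP and whose axes are the flange's). Camera axes: x right, y down, z forward; pixel columns grow to the right and rows downward; lengths in m; the calibration is good to about 2 mm. A picture is of the moment at which its call begins: read the wrist's pose just before it. There is no depth.
- env.job_done(): hands the job in; it is judged then, once.
Trained networks look in the newest picture that a camera, given by its name, has taken for a name from the list of things; names that differ only in an ending like _2 or _b are one class to them, and where a whole thing is asked for, a point or a joint stands for the part that bears it (a point fixed in the world has none). Each returns a list of dicts, best first, with "score" (0 to 1); they miss things now and then, are a little off and sometimes report something else, mostly with a low value. They report only what shows in the picture. A call takes as long as a camera call. They do not tell look-alikes from the thing itself.
- cams.search_frame(query, camera): "point" ([column, row] in pixels, amid what is visible of it).
- cams.landmark_of(query, camera): "point" ([column, row] in pixels: a listed point, or the origin of a listed thing).
The state is a dict: "t": time; "joints": joint angles; "joint_vel": joint speeds; "tau": joint torques, N m; "tool_pos": TCP position; "tcp_rot": TCP orientation; "force": force on the tool from outside, world axes, zero at the start; "torque": the same for the moment, N m; "grip_width": opening from 0.0 (shut) to 1.0 (fully open); "grip_force": force on a finger pad.
Only numpy, scipy, OpenCV 4.12 (cv2) and the standard library are available. Lean on these libraries where they do the work, as an engineer would, in place of code of your own. Each camera call takes 0.05 s, during which the arm holds its last target. There are 200 camera calls.

## Working session

There is one attempt and no reset: what is moved stays moved. The work goes in short steps, Python scripts to look and compute and a tool call to move; the robot and the scene stay as the last step left them, time stands still between calls to the robot, and variables do not carry over. Pictures are saved under pics/ and viewed, at most 10 in all, crops included, and the job is handed in when it is done.

Besides the shell and the picture viewer there is one more tool, called after ">>>" as a command line: name --argument value ..., lists and objects as JSON in quotes. jog_arm: Moves the arm, as the interface text tells. Its arguments: {"type":"object","properties":{"plan":{"type":"array"},"grip":{"type":"number"},"force":{"type":"number"}},"required":["plan"]}

```bash
mkdir -p pics; ls; cat > h.py <<'E'
import numpy as np, cv2
from scipy.spatial.transform import Rotation as R
from workcell import read_state, cams, env
def shot(name, save=None):
    s=read_state(); c=cams.read_camera(name)
    if name=="wrist":
        T=np.eye(4); T[:3,:3]=R.from_quat(s["tcp_rot"]).as_matrix(); T[:3,3]=s["tool_pos"]
        E=T@np.array(c["tool_from_camera"])
    else: E=np.array(c["extrinsics"])
    c["E"]=E
    if save: cv2.imwrite("pics/"+save,c["img"][:,:,::-1])
    return c
def K(c):
    f=c["img"].shape[0]/2/np.tan(np.radians(c["vfov"])/2)
    return f
def ray(c,p):
    f=K(c); d=np.array([(p[0]-c["cx"])/f,(p[1]-c["cy"])/f]); u=d.copy()
    for _ in range(20): u=d/(1+c["k1"]*(u@u))
    v=c["E"][:3,:3]@np.array([u[0],u[1],1]); return c["E"][:3,3],v/np.linalg.norm(v)
def proj(c,X):
    q=np.linalg.inv(c["E"])@np.append(X,1); u=q[:2]/q[2]; u=u*(1+c["k1"]*(u@u)); return u*K(c)+[c["cx"],c["cy"]]
def tri(rs):
    A=0;b=0
    for o,d in rs:
        P=np.eye(3)-np.outer(d,d); A=A+P; b=b+P@o
    X=np.linalg.solve(A,b); return X,[np.linalg.norm((np.eye(3)-np.outer(d,d))@(X-o)) for o,d in rs]
def onz(r,z): o,d=r; return o+d*(z-o[2])/d[2]
E
python3 - <<'E'
from h import *
print(read_state())
for n in ["scene","side"]:
    c=shot(n,n+"0.png"); print(n,c["vfov"],c["k1"],np.round(c["E"],3).tolist())
    for q in ["station","pipe_mid","chock_grip","chock_prongs","cartridge_center","cradle","sprayer","pot","jar"]:
        print(q,[(np.round(d["point"],1).tolist(),round(d["score"],2)) for d in cams.landmark_of(q,n)])
E
```

```text
pics
{'t': 0.0, 'joints': array([-1.21008234e-01,  2.76608571e-01,  1.50612944e+00,  1.88490229e-05,
        1.36071840e+00, -1.21003144e-01]), 'joint_vel': array([-6.93569814e-04, -6.38113593e-04, -1.22377876e-04, -5.31799963e-04,
       -7.78333864e-05, -1.23978531e-03]), 'tau': array([ 6.20495921e-04, -4.16768074e+01, -2.45808578e+01, -1.52056768e-04,
        1.11346930e-02,  1.69860516e-05]), 'tool_pos': array([5.74405751e-01, 6.95387131e-05, 1.96433515e-01]), 'tcp_rot': array([ 7.07109670e-01,  7.07103279e-01, -5.67322687e-04, -7.39341392e-04]), 'force': array([ 0.01498839, -0.50937646, -0.54762966]), 'torque': array([-0.00438194, -0.00605731,  0.02596594]), 'grip_force': 0.0, 'grip_width': 0.9998440039117498}
scene 45.31090337790349 -0.10420618692381099 [[0.508, 0.696, -0.508, 1.222], [0.862, -0.417, 0.289, -0.329], [-0.011, -0.585, -0.811, 1.279], [0.0, 0.0, 0.0, 1.0]]
station [([366.9, 227.9], 0.64)]
pipe_mid [([371.6, 171.0], 0.77)]
chock_grip [([332.4, 158.4], 0.98), ([408.3, 276.5], 0.93), ([287.7, 208.3], 0.84), ([262.5, 263.1], 0.7)]
chock_prongs [([348.3, 161.8], 0.89),
[... 169 characters left out ...]
], 0.97)]
pot [([228.8, 347.8], 0.6), ([286.2, 260.0], 0.17)]
jar [([394.6, 147.5], 0.73)]
side 45.55666971967735 0.02548515187225103 [[0.972, -0.138, 0.19, 0.292], [-0.234, -0.496, 0.836, -1.185], [-0.021, -0.857, -0.514, 0.952], [0.0, 0.0, 0.0, 1.0]]
station [([320.3, 206.6], 0.77)]
pipe_mid [([312.1, 139.2], 0.59)]
chock_grip [([328.6, 264.5], 0.81), ([379.8, 194.0], 0.78)]
chock_prongs [([331.6, 257.0], 0.94), ([249.0, 204.3], 0.79), ([366.7, 192.6], 0.69), ([270.4, 262.4], 0.64), ([318.3, 209.2], 0.4)]
cartridge_center [([332.2, 293.7], 0.6)]
cradle [([335.2, 307.4], 0.85)]
sprayer [([389.3, 259.1], 0.81)]
pot [([410.2, 313.5], 0.94), ([310.9, 139.2], 0.19)]
jar [([243.5, 180.8], 0.85)]
```

View pics/scene0.png

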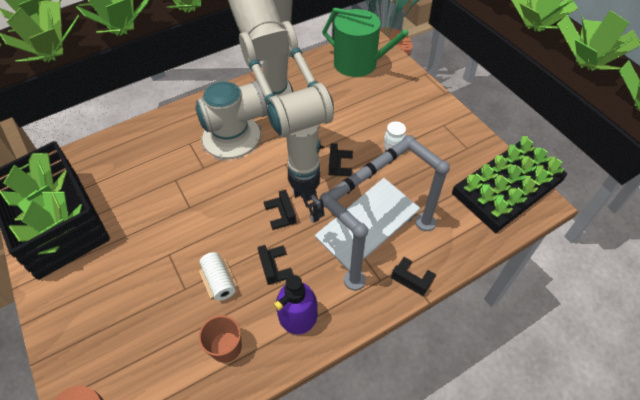

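View pics/side0.png

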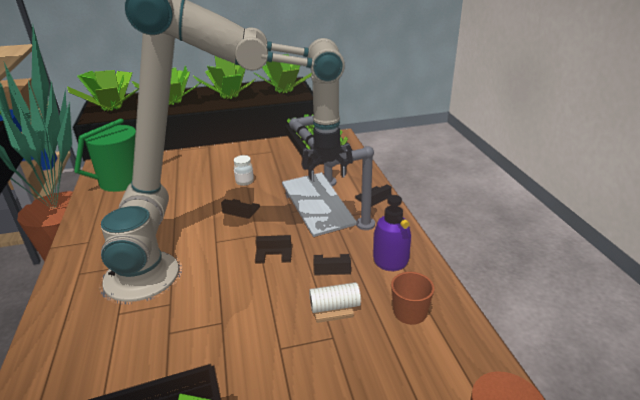

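```bash
python3 - <<'E'
from h import *
a=shot("scene");b=shot("side")
P=dict(station=((366.9,227.9),(320.3,206.6)),pipe=((371.6,171),(312.1,139.2)),cart=((216.5,276.8),(332.2,293.7)),cradle=((217.2,280.6),(335.2,307.4)),spr=((296.5,316.7),(389.3,259.1)),pot=((228.8,347.8),(410.2,313.5)),jar=((394.6,147.5),(243.5,180.8)))
for k,(p,q) in P.items(): print(k,*[np.round(x,4) for x in tri([ray(a,p),ray(b,q)])])
for p in [(332.4,158.4),(408.3,276.5),(287.7,208.3),(262.5,263.1)]: print("grip",p,np.round(onz(ray(a,p),.023),3), np.round(proj(b,onz(ray(a,p),.023))))
for p in [(348.3,161.8),(287.9,262.6),(419.4,264.7),(268.7,219)]: print("pr",p,np.round(onz(ray(a,p),.006),3))
for p in [(328.6,264.5),(379.8,194)]: print("side grip",p,np.round(onz(ray(b,p),.023),3))
for p in [(331.6,257),(249,204.3),(366.7,192.6),(270.4,262.4)]: print("side pr",p,np.round(onz(ray(b,p),.006),3))
E
```

```text
station [0.5939 0.1978 0.0152] [0.0009 0.0009]
pipe [0.5762 0.2033 0.2773] [0.002 0.002]
cart [ 0.5214 -0.2747  0.0474] [0.0058 0.0058]
cradle [ 0.5207 -0.2813  0.0106] [0.0023 0.0023]
spr [ 0.7336 -0.1313  0.0083] [0.0014 0.0014]
pot [ 0.715  -0.3362 -0.0085] [0.0016 0.0016]
jar [ 0.3483  0.4844 -0.0034] [0.0012 0.0012]
grip (332.4, 158.4) [0.298 0.252 0.023] [235. 209.]
grip (408.3, 276.5) [0.799 0.205 0.023] [374. 195.]
grip (287.7, 208.3) [0.405 0.019 0.023] [275. 243.]
grip (262.5, 263.1) [ 0.541 -0.14   0.023] [329. 268.]
pr (348.3, 161.8) [0.328 0.299 0.006]
pr (287.9, 262.6) [ 0.57  -0.071  0.006]
pr (419.4, 264.7) [0.779 0.265 0.006]
pr (268.7, 219) [ 0.399 -0.048  0.006]
side grip (328.6, 264.5) [ 0.544 -0.123  0.023]
side grip (379.8, 194) [0.821 0.209 0.023]
side pr (331.6, 257) [ 0.566 -0.072  0.006]
side pr (249, 204.3) [0.35  0.294 0.006]
side pr (366.7, 192.6) [0.787 0.257 0.006]
side pr (270.4, 262.4) [ 0.38  -0.049  0.006]
```

The scene picture shows four black chocks, at (340,160), (282,210), (272,263) and (413,276). The chock farthest to the robot's right is the one at (272,263) in scene and (332,264) in side, at world (0.54,-0.13). The white cartridge is at (217,277), and the board is at (367,222) under the pipe. Next I'll move above the chosen chock for a close look and try out the turn format.

>>> jog_arm --plan '[[[-30,0,-20],[0,0.05,0]]]' --grip 0

```text
$.plan[0][1]: bad value
```

```bash
python3 - <<'E'
from h import *
a=shot("scene","s1.png");b=shot("side")
for n,c,L in [("scene",a,[((316,236),.015),((383,181),.057),((420,212),.057),((350,263),.015)]),("side",b,[((322,233),.015),((283,181),.057),((356,222),.015)])]:
    for p,z in L: print(n,p,np.round(onz(ray(c,p),z),3))
for p in [(327,204),(406,143)]: print("pipe",np.round(onz(ray(a,p),.275),3))
for p in [(205,257),(226,297)]: print("cart ends top",np.round(onz(ray(a,p),.06),3))
i=a["img"][:,:,::-1]
cv2.imwrite("pics/c1.png",np.hstack([cv2.resize(i[130:280,300:440],None,fx=3,fy=3),cv2.resize(i[200:350,190:310],None,fx=3,fy=3)]))
E
```

```text
scene (316, 236) [0.537 0.047 0.015]
scene (383, 181) [0.49  0.327 0.057]
scene (420, 212) [0.65  0.355 0.057]
scene (350, 263) [0.671 0.086 0.015]
side (322, 233) [0.564 0.043 0.015]
side (283, 181) [0.486 0.339 0.057]
side (356, 222) [0.689 0.073 0.015]
pipe [0.609 0.043 0.275]
pipe [0.542 0.345 0.275]
cart ends top [ 0.457 -0.282  0.06 ]
cart ends top [ 0.605 -0.281  0.06 ]
```

View pics/c1.png

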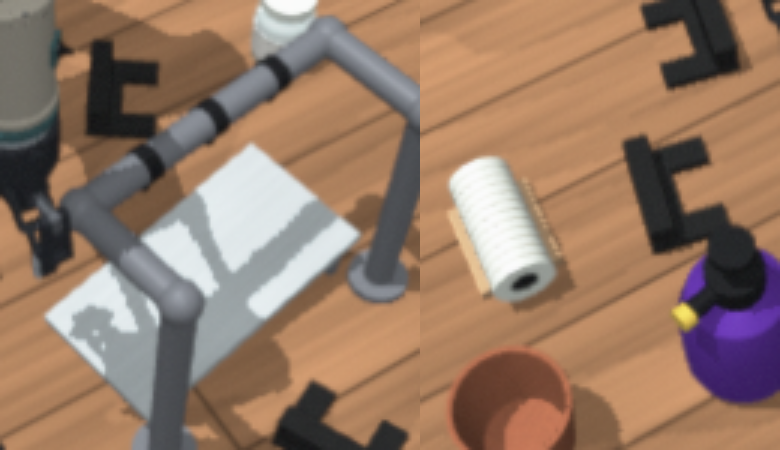

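>>> jog_arm --plan '[[[0,30,-40],0],[[0,40,-40],0],[[0,50,-40],0],[[0,60,-40],0],[[0,60,-20],0],[[0,60,0],0],[[0,60,0],0]]'

```text
t: 2.08
tool_pos: [0.8708, -0.0002, 0.325]
tcp_rot: [0.707, 0.707, 0.011, 0.01]
force: [1.3, 0.2, -0.3]
grip_width: 1.0
grip_force: 0.0
```

The crop shows the board at the left with the pipe over it, and the chosen chock at about (685,195), beside the purple sprayer, with its prongs to the upper right. Next I'll test whether stretching the arm makes the tool lean outwards.

>>> jog_arm --plan '[[[0,60,0],0],[[0,60,0],0],[[0,60,0],0],[[0,60,0],0]]'

```text
t: 2.58
tool_pos: [0.9753, -0.0002, 0.27]
tcp_rot: [0.704, 0.704, 0.068, 0.068]
force: [-0.3, -0.3, -0.7]
grip_width: 0.999
grip_force: 0.0
```

Stretching does lean the tips outwards: about 11° so far. Next I'll work out the wrist camera's mounting and the return move to the chock.

```bash
cat >> h.py <<'E'
def tool():
    s=read_state(); return np.array(s["tool_pos"]),R.from_quat(s["tcp_rot"]).as_matrix(),s
def info():
    p,M,s=tool(); z=M[:,2]
    print("pos",np.round(p,4),"lean",round(np.degrees(np.arccos(-z[2])),1),"az",round(np.arctan2(z[1],z[0]),3),"ty_az",round(np.arctan2(M[1,1],M[0,1]),3),"ty_z",round(M[2,1],3),"j",np.round(s["joints"],2),"t",s["t"])
def delta(target,turn=0):
    "tool-frame shift in mm to bring TCP to target"
    p,M,_=tool(); d=M.T@(np.array(target)-p)*1000; return np.round(d,1)
E
python3 - <<'E'
from h import *
c=cams.read_camera("wrist"); print(np.round(c["tool_from_camera"],3),c["vfov"]); info()
print(delta([.45,-.12,.30]))
E
```

```text
[[ 0.001 -0.947 -0.321  0.082]
 [ 1.     0.     0.001 -0.001]
 [-0.001 -0.321  0.947 -0.176]
 [ 0.     0.     0.     1.   ]] 70.96414961490105
pos [ 9.763e-01 -1.000e-04  2.668e-01] lean 11.0 az 0.002 ty_az -0.0 ty_z 0.19 j [-0.08  0.9   0.22  0.02  1.83 -0.07] t 2.625
[-119.8 -510.4 -132.8]
```

>>> jog_arm --plan '[[[-40,-30,-20],0],[[-40,-30,-20],0],[[-40,-50,-15],0],[[0,-57,-11],0],[[0,-57,-11],0],[[0,-57,-11],0],[[0,-57,-11],0],[[0,-57,-11],0],[[0,-57,-11],0],[[0,-57,-11],0],[[0,0,0],-0.168],[[0,0,0],-0.168],[[0,0,0],-0.168],[[0,0,0],-0.168],[[0,0,0],-0.168],[[0,0,0],-0.168],[[0,0,0],-0.168]]'

```text
t: 4.75
tool_pos: [0.4516, -0.118, 0.3037]
tcp_rot: [0.192, 0.977, 0.019, 0.095]
force: [0.0, -0.7, -0.5]
grip_width: 1.0
grip_force: 0.0
```

```bash
python3 - <<'E'
from h import *
info()
c=shot("wrist","w1.png")
for q,z in [("chock_grip",.023),("chock_prongs",.006),("cartridge_center",.039),("cradle",0),("station",0)]:
    for d in cams.landmark_of(q,"wrist"): print(q,np.round(d["point"],1),round(d["score"],2),np.round(onz(ray(c,d["point"]),z),4))
E
```

```text
pos [ 0.4516 -0.118   0.3037] lean 11.1 az -0.001 ty_az 1.188 ty_z 0.073 j [-0.48 -0.05  1.65  0.09  1.38 -1.67] t 4.75
chock_grip [321.  186.8] 0.95 [ 0.5532 -0.1311  0.023 ]
chock_grip [515.8 229.9] 0.67 [0.8074 0.2013 0.023 ]
chock_grip [382.1  61.4] 0.61 [0.4033 0.0226 0.023 ]
chock_prongs [537.1 204.5] 0.93 [0.7778 0.2584 0.006 ]
chock_prongs [355.8 172.4] 0.64 [ 0.5601 -0.0657  0.006 ]
cartridge_center [240.1 206.6] 0.71 [ 0.5241 -0.2697  0.039 ]
cradle [238.9 192.4] 0.96 [ 0.5142 -0.2739  0.    ]
station [506.9 126.8] 0.85 [0.5879 0.2088 0.    ]
```

View pics/w1.png

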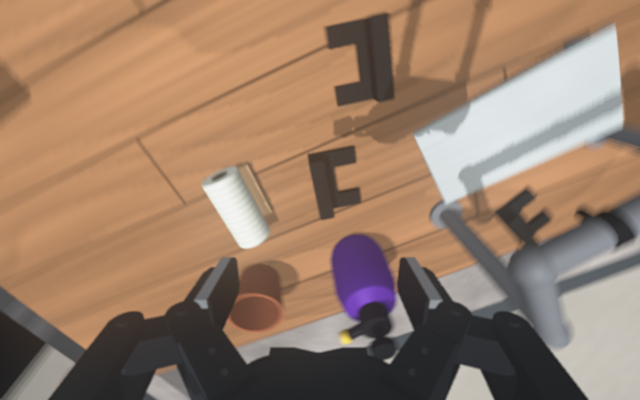

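The wrist picture shows the chosen chock at (330,185) with its prongs to the right, the cartridge at (238,207), the board at (520,110) and the sprayer at (363,275).

```bash
python3 - <<'E'
from h import *
c=shot("wrist"); a=shot("scene"); b=shot("side")
g=lambda p,z: onz(ray(c,p),z)
q=[g(p,z) for p,z in [((415,137),.015),((443,203),.015),((613,24),.057),((625,125),.057)]]
for x in q: print(np.round(x,4))
az=lambda u,v: round(np.arctan2(v[1]-u[1],v[0]-u[0]),3)
print("station x az",az(q[0],q[1]),az(q[2],q[3]),"y az-pi/2",az(q[0],q[2])-1.571,az(q[1],q[3])-1.571, "mean",np.mean(q,0), np.linalg.norm(q[0]-q[1]),np.linalg.norm(q[0]-q[2]))
u,v=g((309,155),.046),g((321,219),.046); print("chock block back edge",u,v,az(u,v),np.linalg.norm(u-v))
u,v=g((223,168),.062),g((254,247),.062); print("cart",u,v,az(u,v))
P=lambda *r: print(*[np.round(x,4) for x in tri(r)])
P(ray(c,(321,186.8)),ray(a,(262.5,263.1)),ray(b,(328.6,264.5)))
P(ray(c,(355.8,172.4)),ray(a,(287.9,262.6)),ray(b,(331.6,257)))
P(ray(c,(240.1,206.6)),ray(a,(216.5,276.8)),ray(b,(332.2,293.7)))
P(ray(c,(238.9,192.4)),ray(a,(217.2,280.6)),ray(b,(335.2,307.4)))
P(ray(c,(506.9,126.8)),ray(a,(366.9,227.9)),ray(b,(320.3,206.6)))
i=c["img"][:,:,::-1]
cv2.imwrite("pics/c2.png",np.hstack([cv2.resize(i[130:260,180:390],None,fx=3.7,fy=3.7,interpolation=cv2.INTER_CUBIC)]))
E
```

```text
[0.5367 0.0453 0.015 ]
[0.6853 0.0679 0.015 ]
[0.4725 0.3304 0.057 ]
[0.6376 0.3673 0.057 ]
station x az 0.151 0.22 y az-pi/2 0.22100000000000009 0.15800000000000014 mean [0.58302672 0.20272793 0.036     ] 0.15033119497122915 0.29522930854799767
chock block back edge [ 0.48405895 -0.12576259  0.046     ] [ 0.60039943 -0.15266908  0.046     ] -0.227 0.11941133513723415
cart [ 0.44517991 -0.24957472  0.062     ] [ 0.59444002 -0.27890087  0.062     ] -0.194
[ 0.5453 -0.1353  0.0324] [0.0058 0.0059 0.0037]
[ 5.661e-01 -6.720e-02 -2.000e-04] [0.0024 0.002  0.0023]
[ 0.5213 -0.2713  0.0437] [0.0033 0.0073 0.0054]
[ 0.5173 -0.2769  0.0025] [0.0056 0.0039 0.0066]
[0.5907 0.2021 0.0096] [0.0046 0.0013 0.0051]
```

View pics/c2.png

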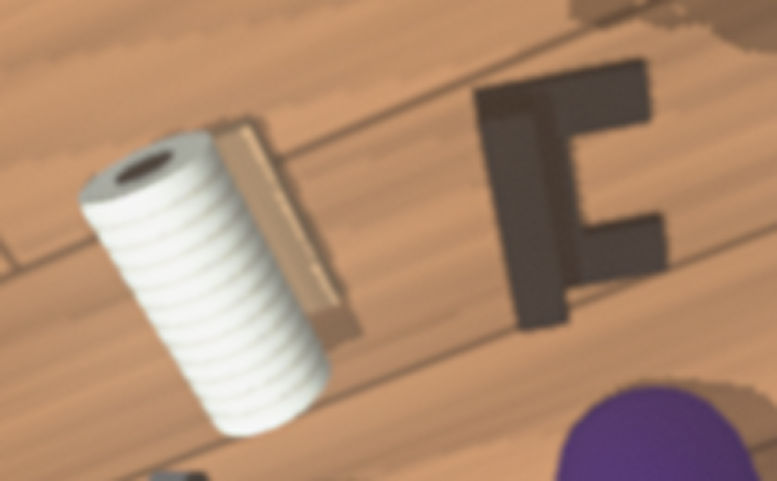

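The crop shows the chosen chock clearly. Its block's top face runs from (479,118) to (519,328), with the prongs on the right (+y) side and the sprayer beyond it. The cartridge lies on its cradle at (205,285).

```bash
python3 - <<'E'
from h import *
c=shot("wrist")
g=lambda x,y,z: onz(ray(c,(180+x/3.7,130+y/3.7)),z)
az=lambda u,v: round(np.arctan2(v[1]-u[1],v[0]-u[0]),3)
Q=[g(479,118,.046),g(519,328,.046),g(528,115,.046),g(568,320,.046)]
print(np.round(Q,4),az(Q[0],Q[1]),az(Q[2],Q[3]),np.linalg.norm(Q[1]-Q[0]),np.mean(Q,0))
u,v=g(650,118,.012),g(665,213,.012); print("prong tips inner-ish",u,v,az(u,v))
u,v=g(80,200,.045),g(225,430,.03); print("cart left edge",u,v,az(u,v))
u,v=g(248,125,.014),g(340,300,.014); print("batten",u,v,az(u,v),np.linalg.norm(u-v))
E
```

```text
[[ 0.4948 -0.1295  0.046 ]
 [ 0.5992 -0.1534  0.046 ]
 [ 0.5019 -0.11    0.046 ]
 [ 0.6049 -0.1306  0.046 ]] -0.225 -0.198 0.10713707470159069 [ 0.55019146 -0.1308891   0.046     ]
prong tips inner-ish [ 0.53930247 -0.06039576  0.012     ] [ 0.58899996 -0.06923751  0.012     ] -0.176
cart left edge [ 0.45955762 -0.3014715   0.045     ] [ 0.60263525 -0.3154455   0.03      ] -0.097
batten [ 0.46728225 -0.22933543  0.014     ] [ 0.56627674 -0.23320873  0.014     ] -0.039 0.0990702281600134
```

>>> jog_arm --plan '[[[0,0,0],-0.09],[[0,0,0],-0.09]]'

```text
t: 5.5
tool_pos: [0.4521, -0.1182, 0.3033]
tcp_rot: [0.105, 0.99, 0.01, 0.096]
force: [-0.2, -0.5, 0.4]
grip_width: 1.004
grip_force: 0.0
```

```bash
python3 - <<'E'
from h import *
info(); p,M,_=tool()
print(delta([.5525,-.131,.1])); print(M.T@np.array([0,0,-82.5]))
E
```

```text
pos [ 0.4521 -0.1182  0.3033] lean 11.1 az -0.0 ty_az 1.362 ty_z 0.04 j [-0.48 -0.05  1.65  0.09  1.37 -1.85] t 5.5
[-60.9   0.  218.7]
[15.47094583 -3.33396669 80.96779916]
```

>>> jog_arm --plan '[[[-15,0,50],0],[[-15,0,50],0],[[-15,0,50],0],[[-16,0,49],0],[[0,0,20],0],[[0,0,0],0]]'

```text
t: 6.25
tool_pos: [0.5516, -0.1306, 0.0977]
tcp_rot: [0.107, 0.99, 0.011, 0.094]
force: [0.4, 0.8, 0.6]
grip_width: 0.999
grip_force: 0.0
```

```bash
python3 - <<'E'
from h import *
info(); c=shot("wrist","w2.png")
for q,z in [("chock_grip",.023),("chock_prongs",.006)]:
    for d in cams.landmark_of(q,"wrist"): print(q,np.round(d["point"],1),round(d["score"],2),np.round(onz(ray(c,d["point"]),z),4))
print(delta([.5525,-.131,.0175]))
E
```

```text
pos [ 0.5516 -0.1306  0.0977] lean 10.8 az 0.01 ty_az 1.36 ty_z 0.042 j [-0.41  0.24  1.84  0.1   0.89 -1.82] t 6.25
chock_grip [315.9 192.6] 0.95 [ 0.5571 -0.1307  0.023 ]
chock_grip [595.2 306.3] 0.79 [0.8112 0.1989 0.023 ]
chock_prongs [633.  272.6] 0.84 [0.7814 0.2576 0.006 ]
chock_prongs [346.2 302.1] 0.24 [ 0.7294 -0.1277  0.006 ]
chock_prongs [163.2 174.5] 0.16 [ 0.5134 -0.2691  0.006 ]
[16.8 -3.  81.8]
```

View pics/w2.png

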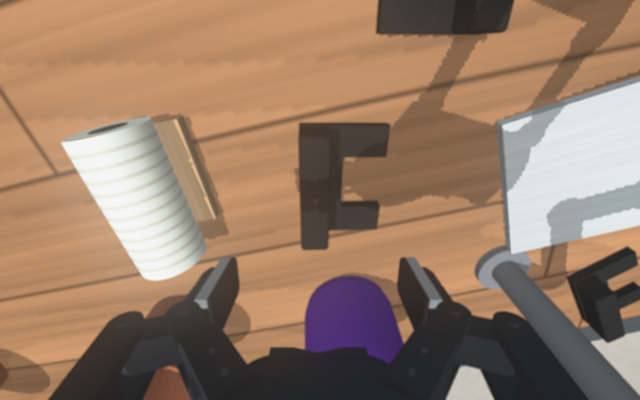

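The chock's block is at (314,190), upright in the image and centred between the fingers, so it lines up with the tool. I'll go down and grip it.

>>> jog_arm --plan '[[[4,-1,27],0],[[6,-1,27],0],[[5,-1,22],0],[[2,0,6],0],[[0,0,0],0]]'

```text
t: 7.02
tool_pos: [0.5521, -0.1308, 0.017]
tcp_rot: [0.107, 0.99, 0.01, 0.097]
force: [-0.1, 0.0, 0.3]
grip_width: 0.999
grip_force: 0.0
```

>>> jog_arm --plan '[[[0,0,0],0],[[0,0,0],0],[[0,0,0],0],[[0,0,0],0],[[0,0,0],0],[[0,0,0],0]]' --grip 255 --force 40

```text
t: 7.78
tool_pos: [0.5515, -0.1305, 0.016]
tcp_rot: [0.107, 0.99, 0.01, 0.096]
force: [-0.3, -0.2, -0.8]
grip_width: 0.004
grip_force: 0.0
```

```bash
python3 -c "
from h import *
info()"
```

```text
pos [ 0.5515 -0.1305  0.016 ] lean 11.1 az -0.0 ty_az 1.36 ty_z 0.041 j [-0.41  0.34  1.95  0.12  0.68 -1.85] t 7.775
```

The fingers closed on nothing, so I'll look again.

```bash
python3 - <<'E'
from h import *
a=shot("scene"); b=shot("side"); c=shot("wrist")
cr=lambda c,x,y: cv2.resize(c["img"][y:y+100,x:x+130][:,:,::-1],None,fx=3,fy=3,interpolation=cv2.INTER_CUBIC)
cv2.imwrite("pics/c3.png",np.vstack([np.hstack([cr(a,210,210),cr(b,270,210)]),cv2.resize(c["img"][100:,:,::-1],(780,300)) ]))
for n in ["scene","side","wrist"]: print(n,[(np.round(d["point"]),round(d["score"],2)) for d in cams.landmark_of("chock_grip",n)])
print(proj(a,tool()[0]),proj(b,tool()[0]),proj(c,tool()[0]))
E
```

```text
scene [(array([285., 212.]), 0.93), (array([332., 160.]), 0.74), (array([266., 264.]), 0.66), (array([296., 318.]), 0.64), (array([411., 279.]), 0.57)]
side [(array([333., 265.]), 0.89), (array([378., 193.]), 0.89), (array([272., 246.]), 0.58), (array([234., 207.]), 0.58)]
wrist [(array([315., 242.]), 0.78)]
[267.0877851  265.44233864] [331.58451328 267.43323757] [318.25788445 235.36999948]
```

View pics/c3.png

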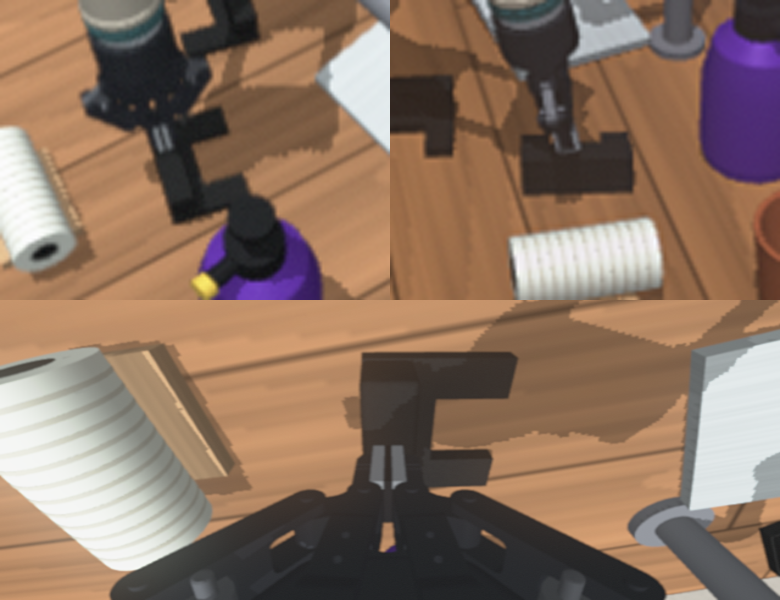

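```bash
python3 - <<'E'
from h import *
a=shot("scene"); b=shot("side"); c=shot("wrist"); p,M,_=tool()
for l in [0,.01,.02,.03,.04,.06]:
    X=p-l*M[:,2]; print(l,np.round(X,3),*[np.round(proj(k,X),1) for k in (a,b,c)])
print(tri([ray(a,(265.3,260.5)),ray(b,(329,260.5))]))
def cr(k,x,y,w,h,W,H): return cv2.resize(k["img"][y:y+h,x:x+w][:,:,::-1],(W,H),interpolation=cv2.INTER_CUBIC)
cv2.imwrite("pics/c4.png",np.vstack([np.hstack([cr(a,235,225,65,50,390,300),cr(b,305,225,65,50,390,300)]),cr(c,250,190,156,60,780,300)]))
E
```

```text
0 [ 0.552 -0.131  0.016] [267.1 265.4] [331.6 267.4] [318.2 235.3]
0.01 [ 0.55  -0.131  0.026] [266.5 263.4] [330.9 265. ] [318.3 241.9]
0.02 [ 0.548 -0.131  0.036] [265.8 261.3] [330.2 262.5] [318.3 249.2]
0.03 [ 0.546 -0.131  0.045] [265.2 259.2] [329.6 260. ] [318.3 257.3]
0.04 [ 0.544 -0.131  0.055] [264.5 257. ] [328.9 257.5] [318.4 266.4]
0.06 [ 0.54  -0.131  0.075] [263.2 252.7] [327.5 252.5] [318.4 288.4]
(array([ 0.54585796, -0.13030223,  0.04177949]), [np.float64(0.0021533753532387056), np.float64(0.002153375353238584)])
```

View pics/c4.png

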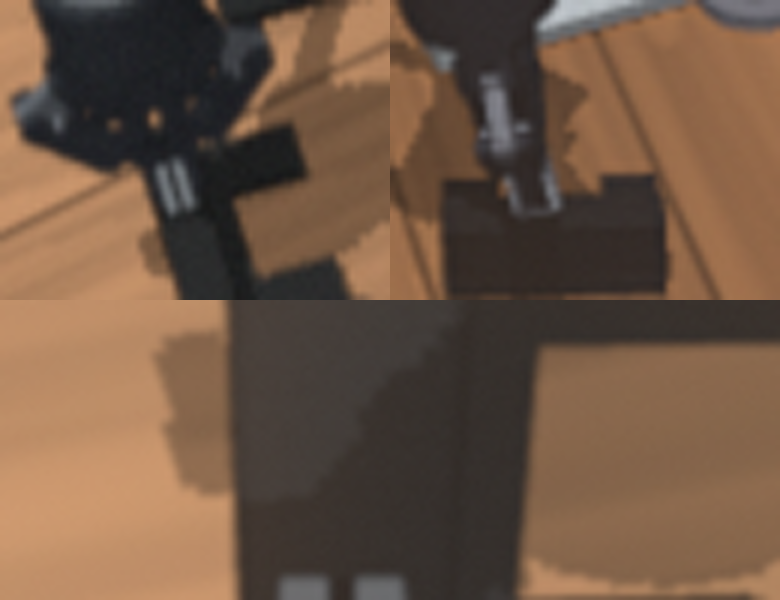

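Tip seems to end about 27 mm short of the stated TCP, at the block's top. I'll raise the arm clear and check the finger length from the numbers.

>>> jog_arm --plan '[[[0,0,-30],0],[[0,0,-30],0],[[0,0,0],0]]'

```text
t: 8.6
tool_pos: [0.5415, -0.1312, 0.0772]
tcp_rot: [0.107, 0.989, 0.01, 0.098]
force: [1.1, 1.3, 0.1]
grip_width: 0.002
grip_force: 0.0
```

```bash
python3 - <<'E'
from h import *
print(env.grasp_offset, [x for x in dir(env) if x[0]!='_']); info()
c=shot("wrist"); a=shot("scene"); b=shot("side"); p,M,_=tool()
print("col 312/324", [(r,c["img"][r,312].tolist(),c["img"][r,325].tolist()) for r in range(222,262,3)])
for l in [0,.01,.02,.03,.04]:
    X=p-l*M[:,2]; print(l,np.round(X[2],3),*[np.round(proj(k,X),1) for k in (a,b)],proj(c,X+.011*M[:,0]),proj(c,X))
for k in (a,b):
    q=proj(k,p-.02*M[:,2]).astype(int); print(cv2.cvtColor(k["img"],cv2.COLOR_RGB2GRAY)[q[1]-12:q[1]+14,q[0]-8:q[0]+9:1]);print(q)
E
```

```text
0.0187 ['IKError', 'grasp_offset', 'job_done']
pos [ 0.5415 -0.1312  0.0772] lean 11.3 az -0.011 ty_az 1.36 ty_z 0.04 j [-0.42  0.25  1.9   0.11  0.82 -1.84] t 8.6
col 312/324 [(222, [73, 65, 59], [69, 61, 56]), (225, [72, 63, 58], [69, 61, 56]), (228, [72, 64, 59], [69, 61, 57]), (231, [71, 64, 59], [69, 61, 57]), (234, [72, 64, 59], [69, 62, 58]), (237, [71, 63, 58], [69, 62, 57]), (240, [70, 62, 58], [69, 63, 58]), (243, [71, 63, 59], [68, 62, 57]), (246, [103, 101, 101], [102, 101, 101]), (249, [110, 109, 110], [108, 107, 108]), (252, [110, 109, 109], [108, 108, 109]), (255, [110, 109, 109], [108, 107, 109]), (258, [109, 108, 110], [108, 107, 109]), (261, [109, 108, 109], [108, 107, 109])]
0 0.074 [263.3 252.6] [327.3 252.6] [318.89915019 215.0712126 ] [318.86439441 229.81385764]
0.01 0.084 [262.6 250.4] [326.6 250.1] [318.9382122  220.77790744] [318.90083572 236.15591601]
0.02 0.094 [261.9 248.2] [325.9 247.5] [318.98151876 227.10912182] [318.94113796 243.1756846 ]
0.03 0.104 [261.2 246. ] [325.2 244.9] [319.02979613 234.17254432] [318.98594292 250.98688153]
0.04 0.113 [260.6 24
[... 3088 characters left out ...]
9  79  81  82  83  82  81  80  83  85  86  83  81]
 [ 83  83  82  80  80  79  81  82  83  83  82  80  82  83  86  84  82]
 [ 83  84  84  82  78  76  81  83  83  82  82  81  81  82  85  85  83]
 [ 76  75  75  74  66  63  78  83  83  83  82  81  82  83  84  85  84]
 [ 45  45  45  45  43  45  77  86  85  85  84  82  82  82  84  86  86]
 [ 41  43  43  43  40  45  77  84  81  81  81  81  79  79  80  82  81]
 [ 47  46  47  47  46  45  68  69  65  65  65  64  64  65  65  62  60]
 [ 53  53  52  53  48  45  44  45  46  43  44  44  45  48  49  50  50]
 [ 51  51  52  52  52  47  44  44  43  43  44  43  44  44  48  50  50]
 [ 51  51  50  53  52  45  45  44  45  44  45  45  47  45  49  52  53]]
[325 247]
```

The tips really do end about 28 mm behind the stated TCP: the scene and side views agree, and the fingers closed over the block without any contact. I'll open and go down that much further in small steps, watching the force.

>>> jog_arm --plan '[[[0,0,0],0],[[0,0,0],0],[[0,0,0],0],[[0,0,0],0],[[0,0,30],0],[[2,0,30],0],[[0,0,10],0],[[0,0,5],0]]' --grip 0

```text
t: 9.75
tool_pos: [0.5527, -0.1302, 0.0008]
tcp_rot: [0.107, 0.99, 0.01, 0.096]
force: [-0.1, -0.8, 0.8]
grip_width: 1.005
grip_force: 0.0
```

>>> jog_arm --plan '[[[0,0,5],0],[[0,0,4],0],[[0,0,0],0]]'

```text
t: 10.12
tool_pos: [0.5543, -0.1301, -0.0077]
tcp_rot: [0.107, 0.99, 0.01, 0.096]
force: [-0.3, -0.5, 1.3]
grip_width: 0.999
grip_force: 0.0
```

>>> jog_arm --plan '[[[0,0,0],0],[[0,0,0],0],[[0,0,0],0],[[0,0,0],0],[[0,0,0],0],[[0,0,0],0]]' --grip 255 --force 40

```text
t: 10.88
tool_pos: [0.5543, -0.1303, -0.0075]
tcp_rot: [0.107, 0.99, 0.01, 0.096]
force: [-2.4, -0.8, 5.8]
grip_width: 0.296
grip_force: 39.9
```

The grip holds at 25 mm opening and 40 N, so the chock is held. I'll lift it a little, turn it to the board's yaw (+0.19) and set it down, so I can take it again with the tool leaning properly.

>>> jog_arm --plan '[[[0,0,-10],0],[[0,0,-10],0],[[0,0,0],-0.13],[[0,0,0],-0.13],[[0,0,0],-0.13],[[0,0,0],0]]'

```text
t: 11.62
tool_pos: [0.5503, -0.1301, 0.0121]
tcp_rot: [-0.086, 0.992, -0.008, 0.096]
force: [-0.2, 0.6, -2.1]
grip_width: 0.296
grip_force: 39.6
```

```bash
python3 -c "
from h import *
info()"
```

```text
pos [ 0.5503 -0.1301  0.0121] lean 11.1 az -0.001 ty_az 1.741 ty_z -0.033 j [-0.41  0.35  1.96  0.12  0.67 -2.25] t 11.625
```

>>> jog_arm --plan '[[[0,0,10],0],[[0,0,7],0],[[0,0,0],0]]'

```text
t: 12.0
tool_pos: [0.5538, -0.1303, -0.0054]
tcp_rot: [-0.087, 0.992, -0.008, 0.096]
force: [-0.2, -1.4, -0.9]
grip_width: 0.294
grip_force: 39.2
```

>>> jog_arm --plan '[[[0,0,0],0],[[0,0,0],0],[[0,0,0],0],[[0,0,0],0],[[0,0,-20],0],[[0,0,-50],0],[[0,0,-60],0],[[0,0,-60],0],[[0,0,-60],0],[[0,0,-60],0],[[0,0,-60],0],[[0,0,-60],0]]' --grip 0

```text
t: 13.5
tool_pos: [0.4702, -0.1298, 0.4192]
tcp_rot: [-0.087, 0.991, -0.009, 0.096]
force: [0.8, -1.1, 0.6]
grip_width: 1.003
grip_force: 0.0
```

```bash
python3 - <<'E'
from h import *
info(); print(delta([.80,.21,.50])); p,M,_=tool(); print(M.T@np.array([np.cos(.27),np.sin(.27),0])*60)
E
```

```text
pos [ 0.4702 -0.1298  0.4192] lean 11.1 az -0.003 ty_az 1.743 ty_z -0.034 j [-0.49 -0.02  1.35  0.09  1.64 -2.22] t 13.5
[-393.2  275.5  -15.9]
[-58.66373477   5.87079788  11.14001595]
```

>>> jog_arm --plan '[[[-49,34,-2],0],[[-49,34,-2],0],[[-49,34,-2],0],[[-49,34,-2],0],[[-49,34,-2],0],[[-49,34,-2],0],[[-49,34,-2],0],[[-49,34,-2],0],[[-58,6,11],0],[[-58,6,11],0],[[-58,6,11],0],[[-58,6,11],0],[[-58,6,11],0]]'

```text
t: 15.12
tool_pos: [0.944, 0.2466, 0.3885]
tcp_rot: [-0.088, 0.979, 0.005, 0.184]
force: [0.5, 0.3, -0.8]
grip_width: 1.0
grip_force: 0.0
```

```bash
python3 - <<'E'
from h import *
info(); p,M,_=tool(); print(M.T@np.array([np.cos(.27),np.sin(.27),0])*60)
E
```

```text
pos [0.944  0.2466 0.3885] lean 21.2 az 0.12 ty_az 1.746 ty_z -0.022 j [ 0.2   0.78  0.22 -0.03  1.77 -1.57] t 15.125
[-55.75834075   5.65950176  21.42375962]
```

>>> jog_arm --plan '[[[-54,12,22],0],[[-54,12,22],0],[[-52,12,26],0]]'

```text
t: 15.5
tool_pos: [1.0264, 0.2878, 0.3283]
tcp_rot: [-0.089, 0.968, 0.015, 0.234]
force: [0.2, -0.6, 0.3]
grip_width: 0.999
grip_force: 0.0
```

```bash
python3 - <<'E'
from h import *
info(); p,M,_=tool(); print(M.T@np.array([np.cos(.27),np.sin(.27),0])*60)
E
```

```text
pos [1.0264 0.2878 0.3283] lean 27.1 az 0.153 ty_az 1.75 ty_z -0.013 j [ 0.22  0.87  0.22 -0.03  1.58 -1.54] t 15.5
[-53.21186209   5.4387403   27.18304318]
```

>>> jog_arm --plan '[[[-45,25,30],0],[[-45,25,30],0]]'

```text
t: 15.75
tool_pos: [1.0686, 0.3375, 0.2843]
tcp_rot: [-0.089, 0.96, 0.021, 0.265]
force: [0.2, -0.2, 0.2]
grip_width: 0.999
grip_force: 0.0
```

```bash
python3 - <<'E'
from h import *
info(); p,M,_=tool()
print(delta([.75,.20,.50]),(M.T@np.array([.40-.75,-.15-.20,-.13]))*1000)
E
```

```text
pos [1.0686 0.3375 0.2843] lean 30.9 az 0.172 ty_az 1.754 ty_z -0.006 j [ 0.26  0.93  0.22 -0.05  1.45 -1.5 ] t 15.75
[ 179.8  -78.6 -358.3] [ 417.62102984 -279.70979465  -96.20346256]
```

>>> jog_arm --plan '[[[20,-10,-50],0],[[23,-10,-45],0],[[23,-10,-45],0],[[23,-10,-45],0],[[23,-10,-45],0],[[23,-10,-45],0],[[23,-10,-43],0],[[22,-9,-40],0],[[47,-31,-11],0],[[47,-31,-11],0],[[46,-31,-11],0],[[46,-31,-11],0],[[46,-31,-11],0],[[46,-31,-11],0],[[46,-31,-10],0],[[46,-31,-10],0],[[46,-31,-10],0]]'

```text
t: 17.88
tool_pos: [0.408, -0.143, 0.3751]
tcp_rot: [-0.081, 0.962, 0.019, 0.26]
force: [-0.3, -0.5, -0.3]
grip_width: 1.0
grip_force: 0.0
```

```bash
python3 - <<'E'
from h import *
info(); c=shot("wrist","w3.png"); a=shot("scene"); b=shot("side")
for n,k in [("wrist",c),("scene",a),("side",b)]:
  for q,z in [("chock_grip",.023),("chock_prongs",.006),("cartridge_center",.039),("station",0),("pipe_mid",.275)]:
    for d in cams.landmark_of(q,n): print(n,q,np.round(d["point"],1),round(d["score"],2),np.round(onz(ray(k,d["point"]),z),4))
E
```

```text
pos [ 0.408  -0.143   0.3751] lean 30.2 az 0.156 ty_az 1.736 ty_z -0.006 j [-0.95 -0.26  1.75  0.47  1.42 -2.7 ] t 17.875
wrist chock_grip [419.4 223.8] 0.91 [0.8118 0.2054 0.023 ]
wrist chock_grip [312.8 128.2] 0.65 [ 0.5592 -0.1297  0.023 ]
wrist chock_grip [590.8  22.4] 0.63 [0.3034 0.2462 0.023 ]
wrist chock_grip [422.   58.1] 0.56 [0.4002 0.0209 0.023 ]
wrist chock_prongs [348.3 119.2] 0.79 [ 0.5386 -0.0635  0.006 ]
wrist chock_prongs [439.8 216. ] 0.74 [0.7892 0.2594 0.006 ]
wrist cartridge_center [234.5 105.3] 0.63 [ 0.5249 -0.2728  0.039 ]
wrist station [463.2 155.4] 0.71 [ 0.5861  0.2109 -0.    ]
wrist pipe_mid [520.1 263. ] 0.94 [0.573  0.1997 0.275 ]
scene chock_grip [265.9 262.5] 0.86 [ 0.5446 -0.1302  0.023 ]
scene chock_grip [287.6 208.7] 0.77 [0.4057 0.0181 0.023 ]
scene chock_grip [332.  156.9] 0.7 [0.2916 0.2543 0.023 ]
scene chock_grip [409.5 275.1] 0.61 [0.7976 0.2111 0.023 ]
scene chock_prongs [353.6 163.7] 0.93 [0.3444 0.3102 0.006 ]
scene chock_prongs [282.2 256.3] 0.72 [ 0.5417 -0.0751  0.006 ]
scene chock_prongs [267.  218.8] 0.7 [ 0.3955 -0.0527  0.006 ]
scen
[... 314 characters left out ...]
73.5 243.7] 0.9 [0.4006 0.0183 0.023 ]
side chock_grip [332.3 263.3] 0.63 [ 0.5562 -0.1211  0.023 ]
side chock_grip [380.2 195.4] 0.59 [0.8193 0.1992 0.023 ]
side chock_prongs [365.3 193.3] 0.9 [0.7804 0.2533 0.006 ]
side chock_prongs [323.7 257.8] 0.78 [ 0.542  -0.0698  0.006 ]
side chock_prongs [408.8 309.3] 0.7 [ 0.7117 -0.3355  0.006 ]
side chock_prongs [249.3 202.5] 0.68 [0.3527 0.3057 0.006 ]
side chock_prongs [272.1 263.1] 0.55 [ 0.3845 -0.0533  0.006 ]
side cartridge_center [333.8 296.4] 0.73 [ 0.5217 -0.2712  0.039 ]
side station [328.2 263.6] 0.75 [ 0.5504 -0.0928  0.    ]
side station [320.2 208.5] 0.74 [0.596  0.2072 0.    ]
side pipe_mid [310.  138.9] 0.65 [0.5703 0.2158 0.275 ]
```

View pics/w3.png

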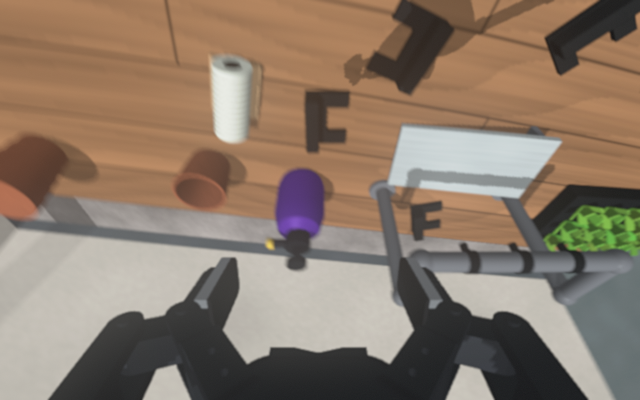

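The wrist picture shows the turned chock at (325,120), the cartridge at (232,98), and the board with corners (405,126), (562,139), (527,200) and (389,187). Its pipe is at (520,262).

```bash
python3 - <<'E'
from h import *
c=shot("wrist")
g=lambda p,z: onz(ray(c,p),z)
Q=[g((404,126),.015),g((389,187),.015),g((562,139),.057),g((527,200),.057)]
az=lambda u,v: round(np.arctan2(v[1]-u[1],v[0]-u[0]),3)
print(np.round(Q,3),np.mean(Q,0),"x",az(Q[0],Q[1]),az(Q[2],Q[3]),"y",az(Q[0],Q[2])-1.571,az(Q[1],Q[3])-1.571)
u,v=g((422,258),.275),g((628,262),.275); print("pipe",u,v,az(u,v)-1.571)
for p,z in [((211,58),.039),((251,58),.039),((216,140),.031),((250,140),.031)]: print(np.round(g(p,z),3))
u,v=g((231,57),.062),g((232,136),.062);print("cart",u,v,az(u,v))
u,v=g((306,102),.046),g((308,152),.046);print("chock back edge",u,v,az(u,v))
p,M,_=tool(); z=M[:,2]
T=np.array([.552,-.1295,.037-.0187*np.cos(.54)])+z*0.028+np.array([.0187*z[0],.0187*z[1],0]); print(T,delta(T+[0,0,.10]-z*0), delta(T))
print(M.T@[0,0,-100.])
E
```

```text
[[0.531 0.046 0.015]
 [0.698 0.078 0.015]
 [0.476 0.331 0.057]
 [0.641 0.389 0.057]] [0.58642055 0.2114115  0.036     ] x 0.189 0.34 y 0.18799999999999994 0.18100000000000005
pipe [0.58559995 0.04423842 0.275     ] [0.54330526 0.37812522 0.275     ] 0.1260000000000001
[ 0.453 -0.304  0.039]
[ 0.442 -0.243  0.039]
[ 0.616 -0.313  0.031]
[ 0.605 -0.247  0.031]
cart [ 0.43601501 -0.26807071  0.062     ] [ 0.57740773 -0.27381596  0.062     ] -0.041
chock back edge [ 0.49701655 -0.14980613  0.046     ] [ 0.60259465 -0.1309323   0.046     ] 0.177
[ 0.57519567 -0.12579503 -0.00323931] [ -2.7 -10.  324.5] [ 47.6  -9.3 411. ]
[50.29417867  0.70697734 86.42913731]
```

>>> jog_arm --plan '[[[0,-3,54],0],[[0,-3,54],0],[[0,-2,54],0],[[-1,-2,54],0],[[-1,0,54],0],[[-1,0,54],0],[[0,0,0],0]]'

```text
t: 19.7
tool_pos: [0.5787, -0.1184, 0.0997]
tcp_rot: [-0.079, 0.965, 0.017, 0.249]
force: [-0.1, 0.5, 0.7]
grip_width: 0.999
grip_force: 0.0
```

```bash
python3 - <<'E'
from h import *
info(); c=shot("wrist"); b=shot("side"); a=shot("scene")
for n,k in [("wrist",c),("side",b),("scene",a)]:
  for q,z in [("chock_grip",.023),("chock_prongs",.006)]:
    for d in cams.landmark_of(q,n):
        X=onz(ray(k,d["point"]),z)
        if X[1]<-.05: print(n,q,np.round(d["point"],1),round(d["score"],2),np.round(X,4))
p,M,_=tool(); z=M[:,2]
T=np.array([.552,-.1295,.037])+z*.0467; print(T,delta(T))
E
```

```text
pos [ 0.5787 -0.1184  0.0997] lean 28.8 az 0.149 ty_az 1.732 ty_z -0.007 j [-0.53  0.18  2.05  0.58  0.58 -2.7 ] t 19.7
wrist chock_grip [308.1 137.5] 0.61 [ 0.5532 -0.1311  0.023 ]
side chock_grip [331.2 265. ] 0.56 [ 0.5512 -0.1276  0.023 ]
side chock_prongs [269.8 263. ] 0.61 [ 0.3777 -0.051   0.006 ]
side chock_prongs [325.3 258.3] 0.59 [ 0.5462 -0.0734  0.006 ]
scene chock_grip [266.  263.1] 0.61 [ 0.5466 -0.1309  0.023 ]
scene chock_prongs [267.8 219.4] 0.86 [ 0.3989 -0.0516  0.006 ]
scene chock_prongs [285.7 256.3] 0.62 [ 0.5471 -0.066   0.006 ]
[ 0.57464225 -0.12643602 -0.00372874] [58.2 -3.3 92.3]
```

>>> jog_arm --plan '[[[19,-1,31],0],[[19,-1,31],0],[[12,-1,18],0],[[0,0,0],0]]'

```text
t: 20.65
tool_pos: [0.5851, -0.1127, 0.0288]
tcp_rot: [-0.068, 0.972, 0.003, 0.227]
force: [0.5, -0.3, -0.2]
grip_width: 1.001
grip_force: 0.0
```

```bash
python3 - <<'E'
from h import *
info(); p,M,_=tool(); z=M[:,2]
T=np.array([.552,-.1295,.037])+z*.0467; print(T,delta(T))
E
```

```text
pos [ 0.5851 -0.1127  0.0288] lean 26.2 az 0.083 ty_az 1.705 ty_z -0.025 j [-0.46  0.3   2.11  0.62  0.41 -2.7 ] t 20.65
[ 0.5725466  -0.12779452 -0.00490249] [ 27.9 -12.4  24.1]
```

>>> jog_arm --plan '[[[12,-5,10],0],[[12,-5,10],0],[[8,-4,8],0],[[0,0,0],0]]'

```text
t: 21.15
tool_pos: [0.5777, -0.1241, 0.0025]
tcp_rot: [-0.062, 0.975, -0.004, 0.212]
force: [0.1, -0.9, -0.1]
grip_width: 0.998
grip_force: 0.0
```

```bash
python3 - <<'E'
from h import *
info(); p,M,_=tool(); z=M[:,2]
T=np.array([.552,-.1295,.037])+z*.0467; print(T,delta(T))
E
```

```text
pos [ 0.5777 -0.1241  0.0025] lean 24.5 az 0.043 ty_az 1.691 ty_z -0.035 j [-0.47  0.34  2.12  0.61  0.36 -2.7 ] t 21.15
[ 0.57132849 -0.12867365 -0.00550431] [ 9.7 -3.5  4.6]
```

>>> jog_arm --plan '[[[9,-4,6],0],[[0,0,0],0]]'

```text
t: 21.4
tool_pos: [0.5745, -0.1274, -0.0031]
tcp_rot: [-0.061, 0.976, -0.006, 0.208]
force: [-0.1, 0.3, -0.6]
grip_width: 1.001
grip_force: 0.0
```

>>> jog_arm --plan '[[[0,0,0],0],[[0,0,0],0],[[0,0,0],0],[[0,0,0],0],[[0,0,0],0],[[0,0,-15],0],[[0,0,-15],0],[[0,0,0],0]]' --grip 255 --force 50

```text
t: 22.4
tool_pos: [0.5625, -0.1277, 0.0251]
tcp_rot: [-0.061, 0.976, -0.007, 0.209]
force: [0.1, 0.2, -1.6]
grip_width: 0.296
grip_force: 49.0
```

```bash
python3 - <<'E'
from h import *
info(); c=shot("wrist"); p,M,_=tool()
for q in ["chock_grip","chock_prongs"]:
    for n in ["wrist","scene","side"]:
        k=c if n=="wrist" else shot(n)
        for d in cams.landmark_of(q,n)[:5]:
            X=onz(ray(k,d["point"]),.05)
            if abs(X[1]+.1)<.06 and abs(X[0]-.55)<.05: print(q,n,np.round(d["point"],1),round(d["score"],2))
G=p-.0467*M[:,2]; print("grasp",G,[proj(k,G) for k in (c,shot("scene"),shot("side"))])
E
```

```text
pos [ 0.5625 -0.1277  0.0251] lean 24.1 az 0.031 ty_az 1.688 ty_z -0.038 j [-0.49  0.29  2.12  0.52  0.42 -2.63] t 22.4
chock_grip wrist [317.7 242.2] 0.55
chock_grip scene [263.5 253.2] 0.63
chock_grip side [323.9 257.9] 0.75
chock_prongs scene [284.5 246.6] 0.96
chock_prongs side [317.3 250.5] 0.72
grasp [ 0.54340661 -0.12826386  0.06719625] [array([318.15145589, 272.61342548]), array([264.74166023, 254.56566504]), array([328.48226272, 253.85338893])]
```

The chock is held at 49 N. I'll lift it clear and carry it back and left to a spot on the robot's side of the board.

```bash
python3 - <<'E'
from h import *
p,M,_=tool(); print(M.T@np.array([-.10,.03,.11])*1000, M.T@np.array([.0,.185,-.02])*1000)
E
```

```text
[  42.27048776   37.26100665 -140.80065074] [-14.42179938 184.36344477  20.66717045]
```

>>> jog_arm --plan '[[[6,6,-28],0],[[9,8,-28],0],[[9,8,-28],0],[[9,8,-28],0],[[9,8,-28],0],[[-3,37,4],0],[[-3,37,4],0],[[-3,37,4],0],[[-3,37,4],0],[[-3,37,4],-0.068],[[0,0,0],0]]'

```text
t: 24.42
tool_pos: [0.4623, 0.0913, 0.1144]
tcp_rot: [-0.097, 0.973, -0.013, 0.208]
force: [0.6, -0.5, -2.1]
grip_width: 0.293
grip_force: 49.1
```

```bash
cat >> h.py <<'E'
S=np.array([.585,.207,0]);YAW=.185
Rs=np.array([[np.cos(YAW),-np.sin(YAW),0],[np.sin(YAW),np.cos(YAW),0],[0,0,1.]])
L=.0467
def st(): # grasp point in station frame
    p,M,_=tool(); return Rs.T@(p-L*M[:,2]-S)
def to(g): # tool shift to bring grasp point to station coords g
    p,M,_=tool(); return np.round(M.T@(S+Rs@np.array(g)-(p-L*M[:,2]))*1000,1)
E
python3 - <<'E'
from h import *
info(); print(st()); print("to entry",to([-.10,-.095,.10]),"then",tool()[1].T@Rs@[90,0,0])
a=shot("scene");b=shot("side");c=shot("wrist")
for q in ["chock_grip","chock_prongs"]:
    r=[]
    for n,k in [("wrist",c),("scene",a),("side",b)]:
        G=proj(k,tool()[0]-L*tool()[1][:,2])
        for d in cams.landmark_of(q,n)[:6]:
            e=np.linalg.norm(d["point"]-G)
            if e<60: print(q,n,np.round(d["point"],1),round(d["score"],2),round(e,1))
E
```

```text
pos [0.4623 0.0913 0.1144] lean 24.0 az 0.037 ty_az 1.755 ty_z -0.065 j [ 0.05 -0.01  2.19 -0.01  0.55 -1.71] t 24.425
[-0.16072179 -0.08837194  0.15704156]
to entry [-32.5  -2.9  76.9] then [-8.23959189e+01  3.65739524e-02  3.62065079e+01]
chock_grip wrist [319.9 244.3] 0.75 29.4
chock_grip scene [311.1 181.1] 0.98 1.0
chock_grip scene [333.6 158.9] 0.72 32.2
chock_grip scene [288.3 206.5] 0.64 33.5
chock_grip side [277.9 197.9] 0.72 4.6
chock_grip side [274.1 245.8] 0.68 51.8
chock_grip side [235.1 207.8] 0.62 47.7
chock_prongs scene [325.7 175.4] 0.98 16.0
chock_prongs scene [270.3 216.2] 0.63 53.2
chock_prongs scene [351.4 163.5] 0.63 44.3
chock_prongs side [272.5 194.6] 0.94 8.4
chock_prongs side [244.8 202.2] 0.59 36.9
chock_prongs side [320.2 208. ] 0.22 41.6
```

```bash
python3 - <<'E'
from h import *
a=shot("scene");b=shot("side")
for p,q in [((311.1,181.1),(277.9,197.9)),((325.7,175.4),(272.5,194.6))]:
    X,e=tri([ray(a,p),ray(b,q)]); print(np.round(X,4),np.round(e,4),np.round(Rs.T@(X-S),4))
E
```

```text
[0.4335 0.0924 0.1446] [0.0017 0.0017] [-0.17   -0.0848  0.1446]
[0.423  0.1499 0.124 ] [0.0018 0.0018] [-0.1697 -0.0263  0.124 ]
```

>>> jog_arm --plan '[[[-11,-2,26],0],[[-11,-2,26],0],[[-11,-2,25],0],[[0,0,0],0]]'

```text
t: 25.48
tool_pos: [0.5257, 0.0897, 0.0569]
tcp_rot: [-0.094, 0.974, -0.013, 0.207]
force: [-0.6, 0.3, -2.5]
grip_width: 0.294
grip_force: 49.0
```

```bash
python3 - <<'E'
from h import *
info(); print(st()); print(to([-.01,-.095,.10]),to([-.01,-.095,.078]))
E
```

```text
pos [0.5257 0.0897 0.0569] lean 23.9 az 0.031 ty_az 1.749 ty_z -0.065 j [ 0.04  0.17  2.17 -0.01  0.38 -1.71] t 25.475
[-0.09854994 -0.10148011  0.09961953]
[-81.4   7.   34.8] [-72.6   8.5  54.9]
```

>>> jog_arm --plan '[[[-23,2,10],0],[[-23,2,10],0],[[-23,2,10],0],[[-21,1,8],0],[[0,0,0],0]]'

```text
t: 26.1
tool_pos: [0.6215, 0.1146, 0.0605]
tcp_rot: [-0.094, 0.973, -0.013, 0.209]
force: [0.1, 0.6, -2.4]
grip_width: 0.295
grip_force: 49.1
```

```bash
python3 - <<'E'
from h import *
info(); print(st()); print(to([0,-.095,.076]))
E
```

```text
pos [0.6215 0.1146 0.0605] lean 24.2 az 0.032 ty_az 1.75 ty_z -0.066 j [ 0.09  0.29  1.97 -0.05  0.45 -1.64] t 26.1
[-4.87668442e-05 -9.46166466e-02  1.03067278e-01]
[10.9  1.4 24.7]
```

>>> jog_arm --plan '[[[4,0,9],0],[[4,1,9],0],[[3,0,6],0],[[0,0,0],0]]'

```text
t: 26.6
tool_pos: [0.6188, 0.1133, 0.0323]
tcp_rot: [-0.094, 0.974, -0.014, 0.207]
force: [-1.6, -0.5, 1.3]
grip_width: 0.297
grip_force: 50.8
```

>>> jog_arm --plan '[[[1,0,2],0],[[0,0,0],0]]'

```text
t: 26.85
tool_pos: [0.6195, 0.113, 0.0315]
tcp_rot: [-0.094, 0.973, -0.014, 0.208]
force: [-6.3, -2.9, 8.7]
grip_width: 0.298
grip_force: 55.8
```

>>> jog_arm --plan '[[[1,0,2],0],[[0,0,0],0]]'

```text
t: 27.1
tool_pos: [0.6204, 0.1128, 0.0308]
tcp_rot: [-0.094, 0.973, -0.014, 0.21]
force: [-8.1, -5.4, 15.9]
grip_width: 0.296
grip_force: 59.8
```

```bash
python3 - <<'E'
from h import *
info(); print(st())
a=shot("scene");b=shot("side")
r={}
for n,k in [("scene",a),("side",b)]:
  for q in ["chock_grip","chock_prongs"]:
    for d in cams.landmark_of(q,n)[:6]:
        if np.linalg.norm(d["point"]-proj(k,S+Rs@[0,-.08,.05]))<40: r.setdefault(q,[]).append(ray(k,d["point"])); print(q,n,d)
for q in r:
    if len(r[q])>1: X,e=tri(r[q]); print(q,np.round(Rs.T@(X-S),4),np.round(e,4))
E
```

```text
pos [0.6204 0.1128 0.0308] lean 24.3 az 0.031 ty_az 1.749 ty_z -0.066 j [ 0.08  0.33  2.01 -0.06  0.37 -1.63] t 27.1
[-0.0015085  -0.0961816   0.07334329]
chock_grip scene {'point': [344.1, 235.8], 'score': 0.62}
chock_prongs scene {'point': [357.5, 226.4], 'score': 0.76}
chock_grip side {'point': [322.1, 209.3], 'score': 0.68}
chock_prongs side {'point': [319.9, 202.0], 'score': 0.74}
chock_grip [-0.012  -0.0905  0.05  ] [0.0092 0.0092]
chock_prongs [-0.0039 -0.0432  0.0533] [0.0038 0.0038]
```

The prongs touch the board and the wrist force is 16 N. I'll ease up a little and release.

>>> jog_arm --plan '[[[0,0,-2],0],[[0,0,0],0]]'

```text
t: 27.65
tool_pos: [0.6199, 0.1132, 0.0316]
tcp_rot: [-0.094, 0.973, -0.014, 0.21]
force: [-3.7, -3.3, 7.1]
grip_width: 0.297
grip_force: 53.7
```

>>> jog_arm --plan '[[[0,0,0],0],[[0,0,0],0],[[0,0,0],0],[[0,0,0],0],[[0,0,0],0],[[0,0,-20],0],[[0,0,-30],0],[[10,0,-40],0],[[30,0,-40],0],[[45,0,-30],0],[[0,0,0],0]]' --grip 0

```text
t: 29.02
tool_pos: [0.4734, 0.0949, 0.142]
tcp_rot: [-0.094, 0.974, -0.013, 0.207]
force: [1.0, -0.0, 0.3]
grip_width: 1.001
grip_force: 0.0
```

```bash
python3 - <<'E'
from h import *
info(); print(st())
a=shot("scene","a9.png");b=shot("side","b9.png");c=shot("wrist","w9.png")
for n,k in [("scene",a),("side",b),("wrist",c)]:
  for q,h in [("chock_grip",.046),("chock_prongs",.036),("station",0)]:
    for d in cams.landmark_of(q,n)[:6]:
        if np.linalg.norm(d["point"]-proj(k,S+Rs@[0,-.06,.04]))<60: print(q,n,np.round(d["point"],1),round(d["score"],2),np.round(Rs.T@(onz(ray(k,d["point"]),h)-S),4))
E
```

```text
pos [0.4734 0.0949 0.142 ] lean 24.0 az 0.032 ty_az 1.75 ty_z -0.065 j [ 0.06 -0.03  2.12 -0.02  0.64 -1.68] t 29.025
[-0.14907106 -0.08675813  0.18467438]
chock_grip scene [342.7 234.1] 0.55 [-0.0136 -0.0957  0.046 ]
station scene [366.1 229.5] 0.88 [ 0.0027 -0.0083  0.    ]
chock_grip side [379.1 194.1] 0.92 [ 0.2105 -0.0727  0.046 ]
chock_grip side [324.6 210.1] 0.62 [-0.0065 -0.0807  0.046 ]
chock_prongs side [363.8 195.1] 0.73 [ 0.1662 -0.0408  0.036 ]
chock_prongs side [321.  203.1] 0.55 [ 0.0062 -0.0215  0.036 ]
station side [317.  208.8] 0.56 [-0.0002  0.0014  0.    ]
chock_grip wrist [315.2 241.3] 0.87 [-0.0016 -0.1006  0.046 ]
chock_prongs wrist [369.2 233.5] 0.73 [-0.0094 -0.0341  0.036 ]
station wrist [387.8 215.8] 0.86 [-0.0059 -0.0064  0.    ]
```

The chock is on the board near station (-5,-95) mm, with its prong tips at y ≈ -30 mm. For the cartridge I'll lean the tool a bit more, stretching towards azimuth about -0.3 this time because that suits the cartridge's axis.

```bash
python3 - <<'E'
from h import *
p,M,_=tool(); print(M.T@np.array([0,-.10,.36])*1000, M.T@np.array([.33,-.25,0])*1000, M.T@np.array([np.cos(.35),-np.sin(.35),0])*60)
E
```

```text
[-125.8048672  -121.70381792 -330.09289009] [-248.43455178 -304.1351944   131.08034562] [-46.61150324 -30.22024187  22.67387808]
```

>>> jog_arm --plan '[[[-18,0,-47],0],[[-18,-20,-47],0],[[-18,-20,-47],0],[[-18,-20,-47],0],[[-18,-20,-47],0],[[-18,-20,-47],0],[[-18,-22,-47],0],[[-35,-43,18],0],[[-35,-43,18],0],[[-35,-43,18],0],[[-35,-43,18],0],[[-35,-43,18],0],[[-35,-43,18],0],[[-35,-43,18],0],[[-46,-30,23],0],[[-46,-30,23],0],[[-46,-30,23],0],[[-46,-30,23],0]]'

```text
t: 31.88
tool_pos: [0.954, -0.3067, 0.4374]
tcp_rot: [-0.09, 0.963, -0.032, 0.253]
force: [-0.0, 1.1, -0.2]
grip_width: 0.997
grip_force: 0.0
```

```bash
python3 - <<'E'
from h import *
info(); p,M,_=tool(); print(M.T@np.array([np.cos(.4),-np.sin(.4),0])*60)
E
```

```text
pos [ 0.954  -0.3067  0.4374] lean 29.6 az -0.033 ty_az 1.729 ty_z -0.107 j [-0.46  0.75  0.22  0.21  1.69 -2.14] t 31.875
[-42.88774641 -31.58116135  27.62736788]
```

>>> jog_arm --plan '[[[-42,-32,28],0],[[-42,-32,28],0],[[20,0,-50],0.1],[[20,0,-50],0.1],[[0,0,0],0]]'

```text
t: 32.5
tool_pos: [0.9204, -0.3362, 0.4705]
tcp_rot: [0.009, 0.956, -0.019, 0.291]
force: [0.5, 1.4, 1.0]
grip_width: 1.0
grip_force: 0.0
```

```bash
python3 - <<'E'
from h import *
info(); p,M,_=tool()
print(delta([.62,-.26,.45]), M.T@np.array([-.18,0,-.15])*1000)
E
```

```text
pos [ 0.9204 -0.3362  0.4705] lean 34.0 az -0.076 ty_az 1.541 ty_z -0.032 j [-0.52  0.62  0.44  0.24  1.54 -2.01] t 32.5
[ 261.3   67.9 -153.5] [233.05622702  -0.5655548   24.1759218 ]
```

>>> jog_arm --plan '[[[44,11,-26],0],[[44,11,-26],0],[[44,11,-26],0],[[43,11,-26],0],[[43,12,-25],0],[[43,12,-25],0],[[46,0,5],0],[[46,0,5],0],[[46,0,5],0],[[0,0,0],0]]'

```text
t: 33.75
tool_pos: [0.5116, -0.2575, 0.3526]
tcp_rot: [0.011, 0.959, -0.015, 0.284]
force: [0.3, -0.1, 0.5]
grip_width: 1.004
grip_force: 0.0
```

```bash
python3 - <<'E'
from h import *
info(); c=shot("wrist","w10.png"); a=shot("scene"); b=shot("side"); p,M,_=tool()
r=[]
for n,k in [("wrist",c),("scene",a),("side",b)]:
  for q,h in [("cartridge_center",.039),("cradle",0)]:
    for d in cams.landmark_of(q,n)[:2]: 
        print(n,q,np.round(d["point"],1),round(d["score"],2),np.round(onz(ray(k,d["point"]),h),4))
        if q[1]=="a" and "cart" in q and d["score"]>.5: r.append(ray(k,d["point"]))
print(tri(r))
# white cartridge mask -> axis direction
g=c["img"].astype(int); m=((g.min(2)>150)&(g.max(2)-g.min(2)<40)).astype(np.uint8)
n,l,s,ce=cv2.connectedComponentsWithStats(m)
P=proj(c,[.52,-.272,.06]); print("proj",P)
for i in range(1,n):
    if s[i,4]>300:
        pts=np.argwhere(l==i)[:,::-1].astype(np.float32); box=cv2.minAreaRect(pts); print(s[i],ce[i],box)
G=np.array([.518,-.272,.036]); z=M[:,2]; print(delta(G+L*z-.15*z), delta(G+L*z))
E
```

```text
pos [ 0.5116 -0.2575  0.3526] lean 33.1 az -0.063 ty_az 1.542 ty_z -0.022 j [-0.87 -0.07  1.68  0.45  1.15 -2.53] t 33.75
wrist cartridge_center [310.6  49.4] 0.81 [ 0.5209 -0.2751  0.039 ]
scene cartridge_center [215.4 276.8] 0.91 [ 0.5205 -0.2806  0.039 ]
scene cartridge_center [368.  227.1] 0.29 [0.6042 0.1931 0.039 ]
side cartridge_center [332.2 297.3] 0.89 [ 0.5167 -0.2733  0.039 ]
side cradle [332.9 306.9] 0.67 [ 0.5191 -0.2701  0.    ]
(array([ 0.51898638, -0.27709273,  0.04053088]), [np.float64(0.002358183398362454), np.float64(0.00407422179664719), np.float64(0.0032739147691377792)])
proj [312.26880438  55.37149836]
[ 286    0   48  104 4071] [308.80840088  49.09088676] ((309.5, 51.5), (103.0, 47.0), 90.0)
[ 496   40  144   96 5817] [572.83977996  79.45624893] ((567.4937133789062, 87.42913818359375), (83.0802230834961, 150.88192749023438), 84.89783477783203)
[ 554  116   86   17 1028] [599.68287938 124.52626459] ((596.5258178710938, 124.13160705566406), (13.31544303894043, 85.541015625), 87.66268920898438)
[ 237  199  131   31 2284] [299.32661996 215.95928196] ((302.0, 214.0), (129.99996948242188, 29.999996185302734), -0.0)
[536 198  50  32 651] [555.50230415 211.88018433] ((563.3431396484375, 210.94464111328125), (25.298982620239258, 49.38204574584961), 64.44003295898438)
[438 213  44  17 375] [458.70933333 223.73333333] ((459.5, 221.0), (43.0, 16.0), -0.0)
[   16   240   624   160 51510] [362.48008154 300.01287129] ((327.5, 319.5), (159.0, 623.0), 90.0)
[ 143  365   47   35 1070] [166.65046729 385.5635514 ] ((166.0, 382.0), (34.0, 46.0), 90.0)
[ 447  365   47   35 1078] [469.13914657 385.53061224] ((470.0, 382.0), (46.0, 34.0), 0.0)
[174.9  -3.8 166.7] [174.7  -4.  316.7]
```

>>> jog_arm --plan '[[[35,-2,33],0],[[35,-2,33],0],[[35,-2,33],0],[[35,-2,34],0],[[35,0,34],0],[[0,0,0],0]]'

```text
t: 34.95
tool_pos: [0.4827, -0.2461, 0.1434]
tcp_rot: [0.032, 0.967, -0.028, 0.252]
force: [1.0, -0.3, 0.1]
grip_width: 1.0
grip_force: 0.0
```

```bash
python3 - <<'E'
from h import *
info(); p,M,_=tool(); c=shot("wrist")
for d in cams.landmark_of("cartridge_center","wrist")[:1]: print(d,onz(ray(c,d["point"]),.039))
G=np.array([.518,-.276,.037]); z=M[:,2]; print(delta(G+L*z))
g=c["img"].astype(int); m=((g.min(2)>150)&(g.max(2)-g.min(2)<40)).astype(np.uint8)
n,l,s,ce=cv2.connectedComponentsWithStats(m)
for i in range(1,n):
    if s[i,4]>2000: print(s[i],ce[i],cv2.minAreaRect(np.argwhere(l==i)[:,::-1].astype(np.float32)))
E
```

```text
pos [ 0.4827 -0.2461  0.1434] lean 29.3 az -0.144 ty_az 1.494 ty_z -0.038 j [-0.84  0.05  2.08  0.53  0.67 -2.7 ] t 34.95
{'point': [298.4, 176.7], 'score': 0.58} [ 0.52291851 -0.27381685  0.039     ]
[ 24.9 -18.7 160.8]
[ 257  107   68  130 6507] [293.7736284  171.04149378] ((290.5, 171.5), (129.0, 67.0), 90.0)
[ 545  158   95   87 3468] [591.32122261 198.02941176] ((588.6736450195312, 197.6421661376953), (41.621463775634766, 125.72972869873047), 40.667686462402344)
[  43  291  145  109 2871] [113.80285615 320.28039011] ((100.4255599975586, 325.93865966796875), (54.23991775512695, 178.80364990234375), 54.00175476074219)
[ 570  291   70  109 4151] [617.87448808 335.34521802] ((604.5, 345.0), (108.0, 69.0), 90.0)
[ 451  293  140  107 3126] [525.22712732 320.75559821] ((535.9778442382812, 325.237548828125), (174.1737060546875, 56.86103820800781), 36.05241394042969)
[ 223  294  174   69 7372] [311.02034726 327.08057515] ((309.4096984863281, 327.7666015625), (67.60823059082031, 172.83253479003906), 89.5936508178711)
```

>>> jog_arm --plan '[[[12,-9,20],0.03],[[12,-9,25],0],[[0,0,30],0],[[0,0,30],0],[[0,0,0],0]]'

```text
t: 35.67
tool_pos: [0.5248, -0.2656, 0.0582]
tcp_rot: [0.057, 0.97, -0.034, 0.236]
force: [-0.3, -0.4, 0.7]
grip_width: 1.0
grip_force: 0.0
```

```bash
python3 - <<'E'
from h import *
info(); p,M,_=tool(); c=shot("wrist")
for d in cams.landmark_of("cartridge_center","wrist")[:1]: print(d,onz(ray(c,d["point"]),.039))
G=np.array([.518,-.276,.037]); z=M[:,2]; print(delta(G+L*z))
E
```

```text
pos [ 0.5248 -0.2656  0.0582] lean 27.6 az -0.203 ty_az 1.445 ty_z -0.04 j [-0.75  0.24  2.11  0.59  0.45 -2.7 ] t 35.675
[ 14.7 -10.1  64.6]
```

>>> jog_arm --plan '[[[7,-5,20],0],[[7,-5,20],0],[[3,-3,12],0],[[0,0,0],0]]'

```text
t: 36.28
tool_pos: [0.5373, -0.276, 0.0139]
tcp_rot: [0.063, 0.973, -0.038, 0.219]
force: [-0.4, -0.5, 0.5]
grip_width: 1.001
grip_force: 0.0
```

```bash
python3 - <<'E'
from h import *
info(); p,M,_=tool()
G=np.array([.518,-.276,.037]); z=M[:,2]; print(delta(G+L*z), p-L*z)
E
```

```text
pos [ 0.5373 -0.276   0.0139] lean 25.7 az -0.237 ty_az 1.431 ty_z -0.047 j [-0.73  0.33  2.1   0.61  0.37 -2.7 ] t 36.275
[ 7.3 -3.8 17.8] [ 0.51755808 -0.27122646  0.05599573]
```

>>> jog_arm --plan '[[[5,-3,10],0],[[4,-2,8],0],[[0,0,0],0]]'

```text
t: 36.65
tool_pos: [0.5394, -0.2804, -0.0004]
tcp_rot: [0.065, 0.974, -0.041, 0.214]
force: [-0.3, -0.2, -0.1]
grip_width: 0.997
grip_force: 0.0
```

```bash
python3 - <<'E'
from h import *
info(); p,M,_=tool()
G=np.array([.518,-.276,.037]); z=M[:,2]; print(delta(G+L*z), p-L*z)
E
```

```text
pos [ 5.394e-01 -2.804e-01 -4.000e-04] lean 25.1 az -0.254 ty_az 1.426 ty_z -0.051 j [-0.72  0.36  2.1   0.61  0.34 -2.7 ] t 36.65
[ 3.9 -0.6  3.6] [ 0.52016201 -0.27543539  0.04184836]
```

>>> jog_arm --plan '[[[3,0,3],0],[[0,0,0],0]]'

```text
t: 36.9
tool_pos: [0.5386, -0.28, -0.0029]
tcp_rot: [0.065, 0.974, -0.041, 0.213]
force: [0.6, 0.2, 0.3]
grip_width: 0.998
grip_force: 0.0
```

>>> jog_arm --plan '[[[0,0,0],0],[[0,0,0],0],[[0,0,0],0],[[0,0,0],0]]' --grip 255 --force 45

```text
t: 37.4
tool_pos: [0.5387, -0.2802, -0.0019]
tcp_rot: [0.065, 0.974, -0.042, 0.213]
force: [-4.0, 0.8, 7.0]
grip_width: 0.719
grip_force: 45.8
```

>>> jog_arm --plan '[[[0,0,-10],0],[[0,0,-20],0],[[0,0,-30],0],[[0,0,0],0]]'

```text
t: 37.9
tool_pos: [0.5142, -0.2741, 0.0533]
tcp_rot: [0.065, 0.974, -0.042, 0.214]
force: [0.2, -0.1, -2.7]
grip_width: 0.717
grip_force: 48.8
```

```bash
python3 - <<'E'
from h import *
info(); p,M,_=tool(); z=M[:,2]; G=p-L*z; print("G",G)
a=shot("scene");b=shot("side");c=shot("wrist"); r=[]
for n,k in [("wrist",c),("scene",a),("side",b)]:
    for d in cams.landmark_of("cartridge_center",n)[:1]: print(n,np.round(d["point"],1),round(d["score"],2),proj(k,G)); r.append(ray(k,d["point"]))
X,e=tri(r[-2:]); print(X,e,"tool frame",M.T@(X-p)*1000)
E
```

```text
pos [ 0.5142 -0.2741  0.0533] lean 25.2 az -0.262 ty_az 1.425 ty_z -0.054 j [-0.75  0.24  2.09  0.46  0.46 -2.57] t 37.9
G [ 0.49499222 -0.26895315  0.0956087 ]
scene [211.7 256.6] 0.56 [211.79129106 258.83627595]
side [322.4 281.4] 0.67 [323.47350638 281.64440007]
[ 0.49103388 -0.26746174  0.09748419] [np.float64(0.0017770606531150412), np.float64(0.00177706065311511)] tool frame [  2.93519144   0.79737208 -50.18698058]
```

The cartridge is held at 61 mm opening and 49 N, with its centre 50 mm behind the TCP. I'll work out the turn and the carry path to the board.

```bash
cat >> h.py <<'E'
CT=np.array([3,1,-50.])/1000
def stc(): p,M,_=tool(); return Rs.T@(p+M@CT-S)
def toc(g): p,M,_=tool(); return np.round(M.T@(S+Rs@np.array(g)-(p+M@CT))*1000,1)
E
python3 - <<'E'
from h import *
p,M,_=tool(); z=M[:,2]; ty=M[:,1]
a=np.cross(ty,[0,0,1]); a/=np.linalg.norm(a); a*=np.sign(a[0])
for psi in np.arange(-.45,-.2,.03):
    b=R.from_rotvec(psi*z).apply(a); t=R.from_rotvec(psi*z).apply(ty); print(round(psi,2),"az",round(np.arctan2(b[1],b[0]),3),"tilt",round(b[2],3),"ty_z",round(t[2],3))
print(M.T@np.array([-.10,.05,.16])*1000, M.T@np.array([-.01,.41,-.05])*1000)
E
```

```text
-0.45 az 0.259 tilt -0.058 ty_z -0.228
-0.42 az 0.232 tilt -0.052 ty_z -0.217
-0.39 az 0.205 tilt -0.046 ty_z -0.206
-0.36 az 0.179 tilt -0.041 ty_z -0.195
-0.33 az 0.152 tilt -0.036 ty_z -0.184
-0.3 az 0.125 tilt -0.031 ty_z -0.172
-0.27 az 0.098 tilt -0.026 ty_z -0.161
-0.24 az 0.071 tilt -0.022 ty_z -0.149
-0.21 az 0.044 tilt -0.018 ty_z -0.137
[  28.79290295   26.74336829 -191.19560924] [ 75.20326118 406.24921089  -2.45930091]
```

>>> jog_arm --plan '[[[5,5,-38],0],[[6,5,-38],0],[[6,5,-38],0],[[6,5,-38],0],[[6,7,-38],0],[[8,42,0],0],[[8,42,0],0],[[8,42,0],0],[[8,42,0],0],[[8,42,0],0],[[8,42,0],0],[[8,42,0],0],[[8,42,0],0],[[8,42,0],0],[[3,26,0],0],[[0,0,0],-0.125],[[0,0,0],-0.12],[[0,0,0],-0.12],[[0,0,0],0]]'

```text
t: 40.58
tool_pos: [0.4048, 0.1844, 0.1566]
tcp_rot: [-0.112, 0.97, -0.079, 0.201]
force: [-0.4, 0.1, -3.0]
grip_width: 0.717
grip_force: 49.9
```

```bash
python3 - <<'E'
from h import *
info(); print(stc(), "to",toc([-.17,.02,.115]))
a=shot("scene","s11.png");b=shot("side","b11.png"); p,M,_=tool(); C=p+M@CT; r=[]
for n,k in [("scene",a),("side",b)]:
    for d in cams.landmark_of("cartridge_center",n)[:1]: print(n,np.round(d["point"],1),round(d["score"],2),proj(k,C)); r.append(ray(k,d["point"]))
    g=k["img"].astype(int); q=proj(k,C).astype(int); m=((g.min(2)>110)&(g.max(2)-g.min(2)<40)).astype(np.uint8); m[:, :q[0]-50]=0; m[:,q[0]+50:]=0; m[:q[1]-45]=0; m[q[1]+45:]=0
    N,l,s,ce=cv2.connectedComponentsWithStats(m)
    for i in range(1,N):
        if s[i,4]>100: print(n,s[i],np.round(ce[i]),cv2.minAreaRect(np.argwhere(l==i)[:,::-1].astype(np.float32)))
    e=Rs@[.0635,0,0]; print("expected axis px",proj(k,C-e),proj(k,C+e))
X,e=tri(r); print(X,e,"tool",M.T@(X-p)*1000)
E
```

```text
pos [0.4048 0.1844 0.1566] lean 24.9 az -0.259 ty_az 1.761 ty_z -0.198 j [ 0.54 -0.03  2.08 -0.42  0.82 -1.01] t 40.575
[-0.20304173  0.02068863  0.20067129] to [ 1.4 16.1 90.4]
scene [328.9 144.2] 0.58 [329.94100096 145.69451531]
scene [322 132  31  36 600] [336. 150.] ((335.0200500488281, 150.14002990722656), (35.0, 20.60000228881836), 36.869895935058594)
scene [350 167  20  16 158] [360. 174.] ((359.8825378417969, 173.8321990966797), (7.946550369262695, 20.480798721313477), 55.00798034667969)
expected axis px [316.25108596 134.35239841] [344.1857524  157.51629745]
side [257.4 171.1] 0.93 [255.95867577 169.72790698]
side [234 155  46  30 805] [254. 169.] ((256.5, 169.5), (29.0, 45.0), 90.0)
side [282 176  23  38 524] [296. 192.] ((293.0, 194.5), (37.0, 22.0), 90.0)
expected axis px [236.95428257 173.98902916] [274.42581366 165.58477442]
[0.3822255  0.18559078 0.20243346] [np.float64(0.005406991011464224), np.float64(0.005406991011464243)] tool [  3.11072393  -3.45122456 -50.69749708]
```

>>> jog_arm --plan '[[[0,4,23],0],[[0,4,23],0],[[0,4,23],0],[[1,4,21],0],[[0,0,0],0]]'

```text
t: 41.4
tool_pos: [0.4376, 0.1889, 0.071]
tcp_rot: [-0.112, 0.97, -0.08, 0.2]
force: [-1.1, -0.0, -2.6]
grip_width: 0.719
grip_force: 49.9
```

```bash
python3 - <<'E'
from h import *
info(); print(stc(), "to",toc([-.008,.025,.10]),toc([-.008,.025,.075]))
E
```

```text
pos [0.4376 0.1889 0.071 ] lean 24.9 az -0.264 ty_az 1.762 ty_z -0.2 j [ 0.51  0.13  2.18 -0.56  0.58 -0.86] t 41.4
[-0.16992644  0.01919303  0.1150443 ] to [-144.7    7.8   74. ] [-135.5   12.8   96.6]
```

>>> jog_arm --plan '[[[-29,1,15],0],[[-29,1,15],0],[[-29,2,15],0],[[-29,2,15],0],[[-29,2,14],0],[[0,0,0],0]]'

```text
t: 42.15
tool_pos: [0.5998, 0.2266, 0.0594]
tcp_rot: [-0.112, 0.969, -0.078, 0.204]
force: [-0.3, 0.4, -3.0]
grip_width: 0.716
grip_force: 50.0
```

```bash
python3 - <<'E'
from h import *
info(); print(stc(), "to",toc([-.005,.015,.080]),"1mm down",-tool()[1][2])
a=shot("scene");b=shot("side"); r=[]; p,M,_=tool()
for n,k in [("scene",a),("side",b)]:
    for d in cams.landmark_of("cartridge_center",n)[:1]: print(n,np.round(d["point"],1),round(d["score"],2),proj(k,p+M@CT)); r.append(ray(k,d["point"]))
X,e=tri(r); print(Rs.T@(X-S),e)
print([(d["point"],d["score"]) for d in cams.landmark_of("chock_prongs","side")][:4])
E
```

```text
pos [0.5998 0.2266 0.0594] lean 25.2 az -0.253 ty_az 1.761 ty_z -0.198 j [ 0.42  0.35  1.89 -0.48  0.6  -1.02] t 42.15
[-0.00389033  0.02627127  0.10333119] to [10.7 -6.4 22.7] 1mm down [0.37711452 0.19761999 0.90483754]
scene [376.6 201.5] 0.63 [374.07970341 202.89522327]
side [312.3 182.3] 0.59 [311.54962072 181.67315949]
[-0.00480822  0.03369306  0.0977826 ] [np.float64(0.004140218252348818), np.float64(0.004140218252348762)]
[([321.4, 207.6], 0.97), ([249.2, 203.3], 0.89), ([269.5, 262.3], 0.88), ([366.0, 193.3], 0.59)]
```

>>> jog_arm --plan '[[[4,-2,8],0],[[4,-2,8],0],[[3,-2,7],0],[[0,0,0],0]]'

```text
t: 42.9
tool_pos: [0.5968, 0.2137, 0.0331]
tcp_rot: [-0.112, 0.97, -0.079, 0.201]
force: [0.2, -0.2, -1.7]
grip_width: 0.72
grip_force: 49.9
```

>>> jog_arm --plan '[[[1,1,3],0],[[0,0,0],0]]'

```text
t: 43.15
tool_pos: [0.5977, 0.2147, 0.0311]
tcp_rot: [-0.112, 0.97, -0.079, 0.202]
force: [-1.2, -1.6, -0.2]
grip_width: 0.717
grip_force: 49.7
```

>>> jog_arm --plan '[[[1,1,3],0],[[0,0,0],0]]'

```text
t: 43.4
tool_pos: [0.5984, 0.2152, 0.0289]
tcp_rot: [-0.113, 0.969, -0.079, 0.203]
force: [-2.0, -3.4, 4.9]
grip_width: 0.714
grip_force: 46.6
```

```bash
python3 - <<'E'
from h import *
info(); print(stc())
E
```

```text
pos [0.5984 0.2152 0.0289] lean 25.2 az -0.257 ty_az 1.762 ty_z -0.2 j [ 0.4   0.38  1.94 -0.54  0.53 -0.97] t 43.4
[-0.00728699  0.01541347  0.07286269]
```

It touches the board. Next I'll slide it downhill in small steps until it meets the prongs.

```bash
python3 - <<'E'
from h import *
p,M,_=tool(); print(M.T@Rs@np.array([0,-.99,-.1395])*5, M.T@[0,0,1.])
E
```

```text
[ 0.66923602 -4.71107954  1.53194613] [-0.37529931 -0.19959703 -0.90515825]
```

>>> jog_arm --plan '[[[0,0,-1],0],[[0.6,-4.7,1.5],0],[[0.6,-4.7,1.5],0],[[0,0,0],0]]'

```text
t: 43.9
tool_pos: [0.6001, 0.206, 0.0277]
tcp_rot: [-0.112, 0.97, -0.079, 0.203]
force: [0.7, 1.7, 2.1]
grip_width: 0.714
grip_force: 48.4
```

>>> jog_arm --plan '[[[0.6,-4.7,1.5],0],[[0.6,-4.7,1.5],0],[[0,0,0],0]]'

```text
t: 44.28
tool_pos: [0.6014, 0.1956, 0.0261]
tcp_rot: [-0.112, 0.97, -0.079, 0.202]
force: [0.9, 1.3, 3.2]
grip_width: 0.714
grip_force: 48.5
```

```bash
python3 - <<'E'
from h import *
info(); print(stc(), read_state()["force"]@Rs)
E
```

```text
pos [0.6014 0.1956 0.0261] lean 25.1 az -0.258 ty_az 1.761 ty_z -0.199 j [ 0.36  0.38  1.96 -0.53  0.5  -1.01] t 44.275
[-0.00785911 -0.00442467  0.07008651] [1.15887891 1.15512005 3.21675202]
```

>>> jog_arm --plan '[[[0.4,-2.8,0.9],0],[[0,0,0],0]]'

```text
t: 44.52
tool_pos: [0.6019, 0.1933, 0.0258]
tcp_rot: [-0.112, 0.97, -0.079, 0.202]
force: [0.4, 2.4, 6.0]
grip_width: 0.714
grip_force: 48.6
```

>>> jog_arm --plan '[[[0.4,-2.8,0.9],0],[[0,0,0],0]]'

```text
t: 44.78
tool_pos: [0.6023, 0.1905, 0.0254]
tcp_rot: [-0.112, 0.97, -0.079, 0.202]
force: [0.1, 3.1, 5.4]
grip_width: 0.715
grip_force: 48.7
```

>>> jog_arm --plan '[[[0.4,-2.8,0.9],0],[[0,0,0],0]]'

```text
t: 45.02
tool_pos: [0.6029, 0.1877, 0.025]
tcp_rot: [-0.113, 0.97, -0.079, 0.202]
force: [-0.2, 2.5, 4.3]
grip_width: 0.712
grip_force: 48.8
```

```bash
python3 - <<'E'
from h import *
print(stc())
a=shot("scene");b=shot("side");c=shot("wrist")
def cr(k,x,y,w,h,W,H): return cv2.resize(k["img"][y:y+h,x:x+w][:,:,::-1],(W,H),interpolation=cv2.INTER_CUBIC)
cv2.imwrite("pics/c5.png",np.hstack([np.vstack([cr(a,300,170,130,100,390,300),cr(b,270,155,104,80,390,300)]),cr(c,200,120,260,400-120,390,600) if 0 else cr(c,210,100,260,300,390,600)]))
for n,k in [("scene",a),("side",b),("wrist",c)]:
  for q in ["chock_prongs","chock_grip","cartridge_center"]: print(n,q,[(np.round(d["point"]).tolist(),round(d["score"],2)) for d in cams.landmark_of(q,n)][:4])
print([np.round(proj(k,S+Rs@np.array(v)),0).tolist() for k in (a,b,c) for v in ([0,-.028,.044],[0,-.095,.068])])
E
```

```text
[-0.00792806 -0.01249136  0.06895183]
scene chock_prongs [([358.0, 226.0], 0.85), ([420.0, 267.0], 0.84), ([351.0, 164.0], 0.74), ([267.0, 215.0], 0.73)]
scene chock_grip [([409.0, 278.0], 0.95), ([334.0, 159.0], 0.85), ([346.0, 235.0], 0.8), ([286.0, 208.0], 0.72)]
scene cartridge_center [([366.0, 215.0], 0.8)]
side chock_prongs [([269.0, 262.0], 0.75), ([246.0, 202.0], 0.71), ([364.0, 193.0], 0.63), ([320.0, 206.0], 0.59)]
side chock_grip [([379.0, 194.0], 0.81), ([325.0, 213.0], 0.74), ([272.0, 246.0], 0.68), ([234.0, 208.0], 0.68)]
side cartridge_center [([318.0, 196.0], 0.98)]
wrist chock_prongs []
wrist chock_grip [([190.0, 222.0], 0.93)]
wrist cartridge_center []
[[362.0, 225.0], [346.0, 233.0], [320.0, 203.0], [328.0, 206.0], [302.0, 241.0], [182.0, 254.0]]
```

View pics/c5.png

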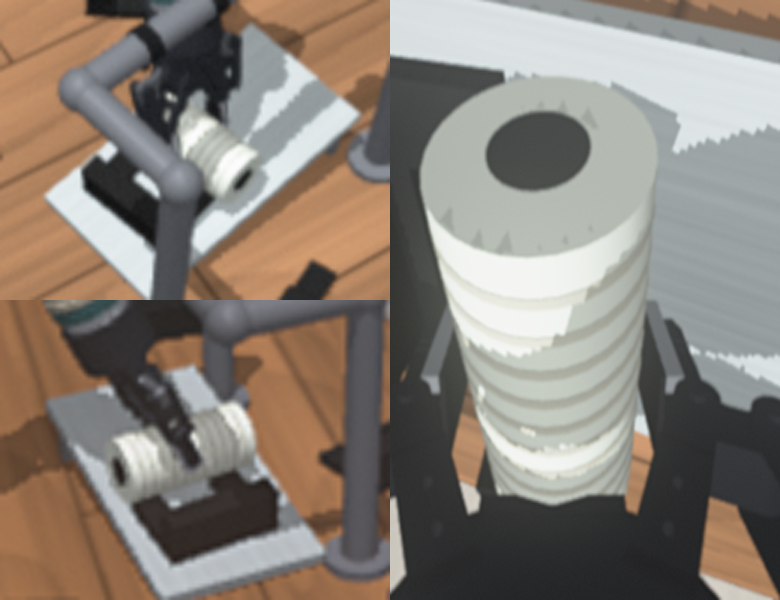

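The picture shows the chock flat on the board with its prongs uphill. The cartridge lies across the slope with its lower side at the prongs, and the gripper is clear of the pipe. Next I'll check the centring and whether it touches, by numbers.

```bash
python3 - <<'E'
from h import *
a=shot("scene");b=shot("side")
T=lambda p,q: tri([ray(a,p),ray(b,q)])
f=lambda n,x: print(n,np.round(Rs.T@(x[0]-S),4),np.round(x[1],4))
f("cart",T((366,215),(318,196)))
f("near-end centre? side only",(onz(ray(b,(270+120/3.75,155+(470-300)/3.75)),.071),0))
f("far end scene",(onz(ray(a,(300+240/3,170+178/3)),.069),0))
f("far end side",(onz(ray(b,(270+245/3.75,155+(432-300)/3.75)),.069),0))
# board corners: scene crop /3
for n,p,z in [("dn-near",(300+46/3,170+196/3),.015),("up-far",(300+358/3,170+118/3),.057),("up-near",(300+252/3,170+25/3),.057)]: f("scene "+n,(onz(ray(a,p),z),0))
for n,p,z in [("up-near",(50,402),.057),("dn-near",(165,592),.015),("dn-far",(325,548),.015),("up-far",(195,368),.057)]: f("side "+n,(onz(ray(b,(270+p[0]/3.75,155+(p[1]-300)/3.75)),z),0))
# prong tips in side crop top inner edges; block top ends
for n,p,z in [("block top near-back",(170,530),.067),("block top far-back",(275,487),.067)]: f(n,(onz(ray(b,(270+p[0]/3.75,155+(p[1]-300)/3.75)),z),0))
f("block scene near top",(onz(ray(a,(300+85/3,170+165/3)),.067),0)); f("block scene far",(onz(ray(a,(300+160/3,170+215/3)),.067),0))
E
```

```text
cart [-0.0038 -0.0095  0.0657] [0.0055 0.0055]
near-end centre? side only [-0.0663 -0.0265  0.071 ] 0
far end scene [ 0.0582 -0.0111  0.069 ] 0
far end side [ 0.0659 -0.014   0.069 ] 0
scene dn-near [-0.0801 -0.1485  0.015 ] 0
scene up-far [0.0832 0.1396 0.057 ] 0
scene up-near [-0.0765  0.1454  0.057 ] 0
side up-near [-0.0744  0.1395  0.057 ] 0
side dn-near [-0.0743 -0.1449  0.015 ] 0
side dn-far [ 0.0822 -0.1469  0.015 ] 0
side up-far [0.0819 0.1384 0.057 ] 0
block top near-back [-0.0611 -0.1292  0.067 ] 0
block top far-back [ 0.0509 -0.1082  0.067 ] 0
block scene near top [-0.0568 -0.1156  0.067 ] 0
block scene far [ 0.0356 -0.0994  0.067 ] 0
```

The cartridge and the chock are both yawed about 0.1 rad on the board. While still holding the cartridge I'll turn it straight, shift it +4 mm in x, and ease it downhill so it squares the chock.

>>> jog_arm --plan '[[[-3.7,0,1.5],0],[[0,0,0],0.05],[[0,0,0],0.05],[[0,0,0],0]]'

```text
t: 46.22
tool_pos: [0.6068, 0.1878, 0.0251]
tcp_rot: [-0.064, 0.974, -0.069, 0.206]
force: [0.4, 1.4, 5.3]
grip_width: 0.715
grip_force: 46.9
```

>>> jog_arm --plan '[[[0.3,-2.4,0.6],0],[[0.3,-2.4,0.6],0],[[0,0,0],0]]'

```text
t: 46.6
tool_pos: [0.6077, 0.1835, 0.0246]
tcp_rot: [-0.064, 0.974, -0.069, 0.206]
force: [1.4, 4.4, 4.1]
grip_width: 0.71
grip_force: 47.3
```

>>> jog_arm --plan '[[[0.3,-2.4,0.6],0],[[0.3,-2.4,0.6],0],[[0,0,0],0]]'

```text
t: 46.98
tool_pos: [0.6078, 0.1783, 0.0238]
tcp_rot: [-0.064, 0.974, -0.069, 0.206]
force: [2.4, 2.3, 3.5]
grip_width: 0.712
grip_force: 47.3
```

```bash
python3 - <<'E'
from h import *
info(); print(stc())
a=shot("scene");b=shot("side");c=shot("wrist")
for q in ["chock_prongs","chock_grip","cartridge_center"]:
  P=[]
  for n,k in [("scene",a),("side",b)]:
    L_=[d for d in cams.landmark_of(q,n) if np.linalg.norm(d["point"]-proj(k,S+Rs@[0,-.04,.05]))<30]
    if L_: P.append(ray(k,L_[0]["point"])); print(q,n,np.round(L_[0]["point"],1),L_[0]["score"])
  if len(P)==2: X,e=tri(P); print(q,np.round(Rs.T@(X-S),4),np.round(e,4))
# chock dark mask in side view: edges of block's downhill face vs board
g=cv2.cvtColor(b["img"],cv2.COLOR_RGB2GRAY)
q=proj(b,S+Rs@[0,-.12,.05]).astype(int); x0,y0=q[0]-25,q[1]-14
print(x0,y0); [print("".join("#" if v<55 else "+" if v<100 else "." if v<160 else " " for v in row)) for row in g[y0:y0+32,x0:x0+56]]
E
```

```text
pos [0.6078 0.1783 0.0238] lean 25.1 az -0.257 ty_az 1.668 ty_z -0.16 j [ 0.32  0.38  1.97 -0.52  0.48 -0.95] t 46.975
[-0.00467268 -0.02229942  0.06779293]
chock_prongs scene [356.3 225.1] 0.97
chock_prongs side [322.4 208.2] 0.87
chock_prongs [-0.0064 -0.0466  0.0394] [0.0081 0.0081]
chock_grip scene [337.7 237.3] 0.77
chock_grip side [325.9 213.2] 0.68
chock_grip [-0.0143 -0.1154  0.0544] [0.0034 0.0034]
cartridge_center scene [363.1 217.8] 0.61
cartridge_center side [318.3 197.5] 0.84
cartridge_center [-0.0052 -0.02    0.0639] [0.0029 0.0029]
306 200
        ......+###+...............  ................+##+
        ......++++................  .................+++
        .......++..................  ..................+
        .................+++#+.....   .................+
     ................++#######.....   .................+
  ...................+########+. .++   ................+
.....................+#########++###+   ...............+
.....................++##############+  ...............+
.....+++..............+##############+   ..............+
.+++####+.........+++#####
[... 584 characters left out ...]
         ......+
    .+#########################++...              .....+
    ..#####################++...                  .....+
      +################++....                     .....+
.     .+############++...                      .........
.      +########++...                      .......+.....
+.     .####++....                     ...........++....
+.     .+++...                      ...........+...+++..
++.     ..                      ....................++++
.+..                         ..........++............+++
..+.                     ...........+..................+
.....                ...........++......................
...+.             ...........+...++.....................
```

```bash
python3 - <<'E'
from h import *
b=shot("side")
for p,z in [((313.5,225),.0185),((343,218.5),.0185),((324,231),.015),((349,224),.015)]: print(np.round(Rs.T@(onz(ray(b,p),z)-S),4))
E
```

```text
[-0.0602 -0.1083  0.0185]
[ 0.0452 -0.1173  0.0185]
[-0.0405 -0.1498  0.015 ]
[ 0.0513 -0.1505  0.015 ]
```

>>> jog_arm --plan '[[[0.1,-1,0.3],0],[[0,0,0],0],[[0,0,0],0]]'

```text
t: 47.85
tool_pos: [0.6079, 0.1776, 0.0237]
tcp_rot: [-0.064, 0.974, -0.069, 0.206]
force: [1.8, 5.3, 5.7]
grip_width: 0.71
grip_force: 47.2
```

>>> jog_arm --plan '[[[0.3,-2.4,0.6],0],[[0.3,-2.4,0.6],0],[[0,0,0],0]]'

```text
t: 48.22
tool_pos: [0.6078, 0.1722, 0.023]
tcp_rot: [-0.064, 0.974, -0.069, 0.205]
force: [0.4, 4.0, 6.0]
grip_width: 0.716
grip_force: 47.1
```

```bash
python3 - <<'E'
from h import *
info(); print(stc()); b=shot("side"); a=shot("scene")
g=cv2.cvtColor(b["img"],cv2.COLOR_RGB2GRAY); 
# lower edge of dark chock per column, fit a line (subpixel not needed)
E=[]
for x in range(315,343,2):
    col=g[205:235,x]; i=np.where(col<60)[0]
    if len(i): E.append((x,205+i.max()+.5))
E=np.array(E); X=np.array([Rs.T@(onz(ray(b,e),.0185)-S) for e in E]); print(np.round(X[:,:2],4).tolist()); print(np.polyfit(X[:,0],X[:,1],1))
for q in ["chock_prongs","chock_grip","cartridge_center"]:
  P=[]
  for n,k in [("scene",a),("side",b)]:
    L_=[d for d in cams.landmark_of(q,n) if np.linalg.norm(d["point"]-proj(k,S+Rs@[0,-.04,.05]))<30]
    if L_: P.append(ray(k,L_[0]["point"]))
  if len(P)==2: Y,e=tri(P); print(q,np.round(Rs.T@(Y-S),4),np.round(e,4))
E
```

```text
pos [0.6078 0.1722 0.023 ] lean 25.0 az -0.258 ty_az 1.668 ty_z -0.16 j [ 0.31  0.38  1.97 -0.52  0.47 -0.96] t 48.225
[-0.00574416 -0.02826438  0.06692627]
[[-0.0591, -0.1183], [-0.0531, -0.1212], [-0.0448, -0.1189], [-0.0388, -0.1218], [-0.0304, -0.1195], [-0.0244, -0.1224], [-0.016, -0.1201], [-0.0099, -0.123], [-0.0015, -0.1207], [0.0046, -0.1237], [0.0131, -0.1214], [0.0192, -0.1243], [0.0278, -0.122], [0.0339, -0.1249]]
[-0.04771722 -0.122202  ]
chock_prongs [-0.0067 -0.0507  0.0329] [0.0017 0.0017]
```

>>> jog_arm --plan '[[[-4,0,1.6],0],[[0.1,-1,0.2],0],[[0,0,0],0],[[0,0,0],0]]'

```text
t: 49.12
tool_pos: [0.6099, 0.171, 0.0225]
tcp_rot: [-0.063, 0.975, -0.069, 0.204]
force: [-5.1, 3.9, 10.2]
grip_width: 0.714
grip_force: 47.5
```

>>> jog_arm --plan '[[[0,0,0],0],[[0,0,0],0],[[0,0,0],0],[[0,0,0],0],[[0,0,0],0],[[0,0,0],0]]' --grip 0

```text
t: 49.88
tool_pos: [0.6122, 0.1716, 0.0229]
tcp_rot: [-0.064, 0.974, -0.069, 0.205]
force: [0.3, 0.2, 1.0]
grip_width: 1.0
grip_force: 0.0
```

```bash
cat > chk.py <<'E'
from h import *
info(); print(stc()); b=shot("side"); a=shot("scene")
for q in ["chock_prongs","chock_grip","cartridge_center"]:
  P=[]
  for n,k in [("scene",a),("side",b)]:
    L_=[d for d in cams.landmark_of(q,n) if np.linalg.norm(d["point"]-proj(k,S+Rs@[0,-.04,.05]))<30]
    if L_: P.append(ray(k,L_[0]["point"])); print(n,q,np.round(L_[0]["point"],1),round(L_[0]["score"],2))
  if len(P)==2: Y,e=tri(P); print(q,np.round(Rs.T@(Y-S),4),np.round(e,4))
E
python3 chk.py
```

```text
pos [0.6122 0.1716 0.0229] lean 25.0 az -0.259 ty_az 1.668 ty_z -0.161 j [ 0.31  0.38  1.96 -0.52  0.48 -0.97] t 49.875
[-0.00156199 -0.02967925  0.06686471]
scene chock_prongs [355.2 230.9] 0.95
side chock_prongs [322.1 210.2] 0.81
chock_prongs [-0.0039 -0.0516  0.0278] [0.0008 0.0008]
scene chock_grip [336.3 238.2] 0.64
side chock_grip [328.8 217.7] 0.8
chock_grip [-0.0131 -0.1229  0.0457] [0.0035 0.0035]
scene cartridge_center [360.6 220.9] 0.89
side cartridge_center [320.5 196.4] 0.58
cartridge_center [-0.0006 -0.0353  0.0734] [0.0004 0.0004]
```

Now I'll back out along the tool axis and check again.

>>> jog_arm --plan '[[[0,0,-10],0],[[0,0,-20],0],[[0,0,-25],0],[[20,0,-40],0],[[45,0,-35],0],[[50,0,-30],0],[[50,0,-20],0],[[0,0,0],0]]'

```text
t: 51.28
tool_pos: [0.3842, 0.1646, 0.121]
tcp_rot: [-0.065, 0.974, -0.069, 0.204]
force: [0.6, 0.6, 0.3]
grip_width: 0.999
grip_force: 0.0
```

```bash
python3 chk.py; python3 - <<'E'
from h import *
a=shot("scene");b=shot("side");c=shot("wrist","fin.png")
for n,k in [("scene",a),("side",b),("wrist",c)]:
  for q,z in [("sprayer",0),("pot",0),("jar",0),("cartridge_center",.0665),("chock_prongs",.03),("chock_grip",.043),("station",0)]:
    for d in cams.landmark_of(q,n)[:4]:
        X=onz(ray(k,d["point"]),z)
        if q[0] in "spj" and q!="station": print(n,q,np.round(X[:2],3)) if d["score"]>.4 else 0
        elif abs((Rs.T@(X-S))[0])<.1 and abs((Rs.T@(X-S))[1])<.2: print(n,q,np.round(Rs.T@(X-S),4),round(d["score"],2))
# white cartridge outline in wrist
p=[proj(c,S+Rs@np.array([s*.0635,-.0285,.067])) for s in(-1,1)]; print("expected end px",np.round(p))
# board edges vs cart ends: gray profile along the cartridge axis line, in station x
for n,k in [("side",b),("wrist",c)]:
    g=k["img"]; print(n,[(x,int(g[int(round(q[1])),int(round(q[0]))].mean()) if 0<=q[0]<639 and 0<=q[1]<399 else -1) for x in range(-90,91,6) for q in [proj(k,S+Rs@np.array([x/1000,-.0285,.09]))]])
E
```

```text
pos [0.3842 0.1646 0.121 ] lean 24.9 az -0.26 ty_az 1.67 ty_z -0.161 j [ 0.52 -0.03  2.19 -0.47  0.72 -0.87] t 51.275
[-0.22690728  0.00533424  0.16501902]
scene chock_prongs [351.4 230.5] 0.79
side chock_prongs [322.1 209.2] 0.87
chock_prongs [-0.0083 -0.0642  0.04  ] [0.0002 0.0002]
scene chock_grip [334.4 238.2] 0.58
side chock_grip [326.1 216. ] 0.94
chock_grip [-0.0189 -0.1246  0.0512] [0.0021 0.0021]
scene cartridge_center [362.  219.4] 0.84
side cartridge_center [319.  199.5] 0.9
cartridge_center [-0.0051 -0.0244  0.0585] [0.0035 0.0035]
scene sprayer [ 0.743 -0.133]
scene pot [ 0.707 -0.338]
scene pot [0.343 0.474]
scene jar [0.357 0.485]
scene jar [0.567 0.162]
scene cartridge_center [-0.0094 -0.0326  0.0665] 0.7
scene chock_prongs [-0.0102 -0.0593  0.03  ] 0.78
scene chock_grip [-0.0179 -0.1159  0.043 ] 0.76
scene station [ 0.0018 -0.0008  0.    ] 0.74
side sprayer [ 0.743 -0.118]
side pot [ 0.71  -0.345]
side jar [0.355 0.498]
side jar [0.594 0.195]
side cartridge_center [-0.0034 -0.0372  0.0665] 0.67
side chock_prongs [ 0.0048 -0.039   0.03  ] 0.62
side station [ 0.012  -
[... 281 characters left out ...]
9), (-84, 199), (-78, 201), (-72, 178), (-66, 130), (-60, 233), (-54, 241), (-48, 226), (-42, 220), (-36, 229), (-30, 221), (-24, 230), (-18, 219), (-12, 225), (-6, 225), (0, 233), (6, 227), (12, 191), (18, 161), (24, 157), (30, 154), (36, 148), (42, 157), (48, 193), (54, 234), (60, 239), (66, 223), (72, 127), (78, 120), (84, 124), (90, 127)]
wrist [(-90, 82), (-84, 175), (-78, 209), (-72, 209), (-66, 209), (-60, 208), (-54, 248), (-48, 246), (-42, 245), (-36, 245), (-30, 246), (-24, 244), (-18, 246), (-12, 245), (-6, 245), (0, 245), (6, 245), (12, 246), (18, 243), (24, 212), (30, 206), (36, 216), (42, 207), (48, 225), (54, 246), (60, 244), (66, 247), (72, 234), (78, 79), (84, 73), (90, 74)]
```

```bash
python3 - <<'E'
from h import *
np.save("f0.npy",shot("side")["img"])
E
```

>>> jog_arm --plan '[[[0,0,0],0],[[0,0,0],0],[[0,0,0],0],[[0,0,0],0],[[0,0,0],0],[[0,0,0],0],[[0,0,0],0],[[0,0,0],0]]'

```text
t: 53.92
tool_pos: [0.3888, 0.1659, 0.1214]
tcp_rot: [-0.064, 0.974, -0.069, 0.205]
force: [-1.1, 0.3, -0.2]
grip_width: 0.999
grip_force: 0.0
```

```bash
python3 - <<'E'
from h import *
b=shot("side"); d=np.abs(b["img"].astype(int)-np.load("f0.npy"))[165:235,285:360]; print("diff",d.max(),d.mean(),(d>30).sum())
g=cv2.cvtColor(b["img"],cv2.COLOR_RGB2GRAY)
for row in g[172:232,284:364:1][::1]: print("".join("#" if v<60 else "+" if v<110 else "." if v<190 else " " for v in row))
E
```

```text
diff 7 0.48374603174603176 0
++..........................++..........++++++++++++++++.......++.............++
+++.........................++......  .++++++++++++++++.........+.............++
.++..............................     ..++++++++++++++..........++............++
.+++.............................      .+++++++++++++............++..........+++
.+++.............................       .+++++++++++.............+++.........+++
..++++.............    ...........      ..++++++++++..............++.........+++
..++++.........        ...........       ..+++++++................+++........+++
..+.......              ...........       ..+++++..................++....++..+++
......                   ...........       .+++++..................+++.......+++
..                       ...........       ..+++....................++.......+++
                          ...........       ..+....++................++......+++
                           ...........       .....+++................++......+++
.                           ..........       ..+++++..................++.....+++
.                 
[... 3088 characters left out ...]
+###################++....           .......+....+++
..........+++.......++..    .+##############++.....          ..........+++.....+
...........++........++..   .+##########++.....           ..........+++++++.....
...........+++........+..    .+#####++.....           .........+++..++..++++....
...........+++........++..   .+#++....             .........++++++.......+++++++
............+++........++..   ....             ..........++++++............+++++
............+++........++..                ...........+++++.................++++
............+++.........++..            ..........+++++++.......................
.............+++.........++.         .........+++++++..++.......................
```

The side view is unchanged over about 2 s, so the cartridge and chock are stable, square and centred. I'll hand the job in.

```bash
python3 -c "
from h import *
print(env.job_done())"
```

```text
the job is handed in; nothing more can be done
None
```

I handed the job in at about 54 s: by my camera checks the chock lies flat across the lower half of the board with its prongs uphill, and the cartridge rests against it, across the slope, centred to within about 5 mm and still, with the arm clear; no verdict came back.

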